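Fetch the basalt check piece from behind the bottles for the balance check

TASK

The balance has to be checked with the basalt check piece, which lies at the back of the grey bench caddy behind three bottles. Stand all three bottles upright in the empty metal sample pan, then lay the check piece lengthwise and centred in the V-shaped cradle on the balance, and after that put each bottle back upright in the caddy on the very pad it came from. Set things down without dropping them, do not tip a bottle over, and leave the streak plate, the protractor and the short grey core stub where they are.

Things in the scene. Friction and masses are not known exactly. Their poses are not given: they have to be found in the camera images.
- core: check piece: a whole cylinder of dark olive basalt drill core, 47.6 mm in diameter and 120 mm long, about 0.6 kg. Origin at its centre; its own y axis is the cylinder axis (it may have rolled about that axis). At the start it lies in the caddy's V rest, its axis 39 mm above the table.
- dropper: white round bottle with a sloping shoulder and a thin pointed dropper nozzle; 48 mm in diameter, straight-sided from 0 to 94 mm above its base, 129 mm tall in all, about 0.13 kg. Origin at the centre of its underside, z up.
- jar: white round jar with a broad grey ribbed screw cap almost as wide as the jar; 50 mm in diameter, straight-sided from 0 to 94 mm, cap 47 mm wide, 114 mm tall in all, about 0.24 kg. Origin at the centre of its underside, z up.
- square: white square bottle with a small round grey cap; 45 x 45 mm, flat-sided from 0 to 96 mm, 120 mm tall in all, about 0.2 kg. Origin at the centre of its underside, z up; its x and y axes are square to its flat sides.
- caddy: light grey fixed tray 172 mm (x, its -x front faces the robot) by 218 mm (y), rim 24 mm high, floor 4 mm above the table. Origin: centre of underside. Bottles stand on flat black 58 mm round pads at x = -46, y = -64, 0, 64 mm, in any order. Behind them a V rest at x = +12 mm (two 10 mm wide saddles at y = -42, 42 mm; lips 40 mm apart, 25 mm above the table) holds the check piece along y.
- cradle: fixed dark steel 90 degree V trough on the grey bench balance, 130 mm long along its own y axis, z up. Origin: middle of the V's bottom line, 75 mm above the table. Lips 20 mm above the origin, 40 mm apart; a check piece lying in it has its axis 34 mm above the origin. The balance round it is 205 mm wide and at most 70 mm high; keys and display at its -x side.
- pan: empty shallow metal sample pan, fixed, 260 mm (its x) by 140 mm (its y), rim 16 mm high, floor 3 mm above the table. Origin at the centre of its underside. It and the balance stand to the left and right of the caddy, either way round.
- streak_plate: white porcelain streak plate, loose, 52 x 52 x 8 mm, in front of the caddy. Origin at the centre of its underside. To be left alone.
- protractor: blue polymer half-circle protractor, loose, 124 mm across, 62 mm deep, 4 mm thick, behind the caddy. Origin at the middle of its straight edge; its x axis points to the arc. To be left alone.
- core_stub: short grey stub of drill core, loose, standing on end near the caddy: 47.6 mm in diameter, 34 mm high. Origin at the centre of its underside. To be left alone.

How it is judged:
On the way, in this order (a step that is already met when the one before it is completed fails the run):
1. all three bottles stand upright and released in the sample pan, while the check piece still lies in the caddy (x of dropper in the frame of pan between -0.115 and 0.115 m and y of dropper in the frame of pan between -0.055 and 0.055 m and z of each of dropper, jar, square in the frame of pan below 0.012 m and angle between each of dropper, jar, square's own z axis and vertical below 0.12 rad and contact force between the fingers and dropper below 0.1 N and x of jar in the frame of pan between -0.115 and 0.115 m and y of jar in the frame of pan between -0.055 and 0.055 m and contact force between the fingers and jar below 0.1 N and x of square in the frame of pan between -0.115 and 0.115 m and y of square in the frame of pan between -0.055 and 0.055 m and contact force between the fingers and square below 0.1 N and distance of core from where it was at the start of the episode below 0.02 m), for 0.2 s.
2. the check piece lies released in the balance's cradle, with the bottles still in the pan (horizontal distance between core and cradle below 0.015 m and z of core in the frame of cradle between 0.028 and 0.04 m and angle between the y axis of core and the y axis of cradle, either way round below 0.12 rad and contact force between core and cradle above 1 N and contact force between the fingers and core below 0.1 N and x of dropper in the frame of pan between -0.115 and 0.115 m and y of dropper in the frame of pan between -0.055 and 0.055 m and z of each of dropper, jar, square in the frame of pan below 0.012 m and angle between each of dropper, jar, square's own z axis and vertical below 0.12 rad and contact force between the fingers and dropper below 0.1 N and x of jar in the frame of pan between -0.115 and 0.115 m and y of jar in the frame of pan between -0.055 and 0.055 m and contact force between the fingers and jar below 0.1 N and x of square in the frame of pan between -0.115 and 0.115 m and y of square in the frame of pan between -0.055 and 0.055 m and contact force between the fingers and square below 0.1 N), for 0.2 s.
At the end, for the whole second after the job is handed in: The check piece lies at rest in the V of the balance's cradle, centred within 15 mm and in line with it within 0.12 rad; each bottle stands upright and at rest in the caddy within 12 mm of where it stood at the start; the gripper holds nothing (horizontal distance between core and cradle below 0.015 m and z of core in the frame of cradle between 0.028 and 0.04 m and angle between the y axis of core and the y axis of cradle, either way round below 0.12 rad and contact force between core and cradle above 1 N and contact force between the fingers and core below 0.1 N and linear speed of each of dropper, jar, square, core below 0.02 m/s and distance of each of dropper, jar, square from where it was at the start of the episode below 0.012 m and angle between each of dropper, jar, square's own z axis and vertical below 0.1 rad and contact force between the fingers and dropper below 0.1 N and contact force between the fingers and jar below 0.1 N and contact force between the fingers and square below 0.1 N); the robot touches nothing.
It fails at once if a bottle is tipped over (more than 0.5 rad) (angle between any of dropper, jar, square's own z axis and vertical above 0.5 rad).
It fails at once if a bottle or the check piece is dropped (falls out of the fingers faster than 0.6 m/s, a drop of about 2 cm) ((linear speed of dropper above 0.6 m/s and contact force between the fingers and dropper below 0.1 N) or (linear speed of jar above 0.6 m/s and contact force between the fingers and jar below 0.1 N) or (linear speed of square above 0.6 m/s and contact force between the fingers and square below 0.1 N) or (linear speed of core above 0.6 m/s and contact force between the fingers and core below 0.1 N)).
It fails at once if the streak plate, protractor or core stub is moved by more than 20 mm (distance of any of streak_plate, protractor, core_stub from where it was at the start of the episode above 0.02 m).
It also fails if it takes over 128 s, if anything falls off the work surface, if the arm or the gripper's body presses on something with over 40 N, if the wrist force passes 120 N, or if a joint passes its speed limit or range.

ROBOT

A 6-joint arm with a two-finger parallel gripper is mounted at the origin on the work surface. World frame = base frame: x ahead of the robot, y to its left, z up, the work surface at z = 0. Lengths are in m, angles in rad, forces in N, time in s.
With the tool pointing down it reaches from about 0.35 to 0.975 m from the base axis. Payload 4.9 kg.
Tool frame: the origin (TCP) lies at the very end of the fingers, on their centre line; the grasp point (between the pads) lies 19 mm behind it; z points along the fingers, y is the direction in which the jaws open and shut (so a half turn about z gives the same grasp; the last joint's range is limited). The gripper opens to 85 mm and grips with 20 to 120 N. Pads are 22 mm wide; open, the fingers measure 114 mm over their backs; the gripper's body (76 mm by 85 mm) begins 54 mm behind the grasp point. The pads swing forward as they close: fully open they stand 13 mm farther back than shut.
Start: joints at [1.214, 0.053, 1.613, -0, 1.476, -0.119], TCP at [0.147, 0.607, 0.231] pointing down, gripper open.
Joint ranges: [-3.01, 3.01], [-1.01, 2.22], [0.06, 2.58], [-1.02, 4.17], [0.09, 2.62], [-3.14, 3.14]. Speed limits (rad/s): [2.57, 2.57, 3.14, 3.14, 3.14, 3.14].

INTERFACE

Orientations are given as a rotation vector (axis times angle).
In Python, from station import ctrl gives the robot as it stands.
- The arm moves only by the tool step_arm, never from a script. Its argument "moves" is a list of rows, each a list of 5 numbers: the opening, from 0 (shut) to 1 (fully open), then the shift along the world's x, y, z in m, then the turn about the world's z in degrees. A call has 1 to 20 rows; each row shifts and turns the pose as measured when the row begins; what a row does not reach is not made up. A row lasts 1/8 s, in which the tool goes at most 62.5 mm and 10.7 degrees, less where a joint would pass 70% of its speed; a pose out of reach is approached as far as the arm can. A call is refused whole if a number of a shift passes 0.0625 or a number of a turn 10.7, either way. A call with a gripper value outside its range is refused whole. The fingers move at their own pace and stop on an object; "newtons" is the grip in N (left out, the last holds). Time passes only in rows, so rows that do not move let the fingers close. It gives the time, the measured TCP pose, the force and the opening at its end, in the units of the state.
- ctrl.get_obs(): the state, without advancing time (a new reading comes with each control period).
- ctrl.get_image(name): name is "scene" or "top"; returns a dict with "color" (420x560x3 uint8, red, green, blue), "camera_matrix" (3x3 intrinsics, pixels), "R" (3x3) and "t" (3): a world point X has camera coordinates R X + t. Camera axes: x right, y down, z forward; pixel columns grow to the right and rows downward; lengths in m; the calibration is good to about 2 mm. A picture is of the moment at which its call begins. There is no depth.
- ctrl.finish_job(): hands the job in, once; it reports no verdict.
Trained networks look in a picture, given as the dict that the camera call returned (one of the last four; its "shot" number tells which), for a name from the list of things; names that differ only in an ending like _2 or _b are one class to them, and where a whole thing is asked for, a point or a joint stands for the part that bears it (a point fixed in the world has none). Each returns a list of dicts, best first, with "p" (0 to 1); they miss things now and then, are a little off and sometimes report something else, mostly with a low value. They report only what shows in the picture. A call takes as long as a camera call.
- ctrl.spot_in(picture, query): "bbox" ([left, top, right, bottom] in pixels, round what is visible of it).
The state is a dict: "t": time; "q": joint angles; "dq": joint speeds; "effort": joint torques, N m; "tool_pos": TCP position; "tool_rot": TCP orientation; "contact_force": force on the tool from outside, world axes, zero at the start; "wrist_torque": the same for the moment, N m; "opening": finger opening in m.
Only numpy, scipy, OpenCV 4.12 (cv2) and the standard library are available. Lean on these libraries where they do the work, as an engineer would, in place of code of your own. Each camera call takes 0.05 s, during which the arm holds its last target.

## Working session

There is one attempt and no reset: what is moved stays moved. The work goes in short steps, Python scripts to look and compute and a tool call to move; the robot and the scene stay as the last step left them, time stands still between calls to the robot, and variables do not carry over. Pictures are saved under pics/ and viewed, and the job is handed in when it is done.

Besides the shell and the picture viewer there is one more tool, called after "Call:" as name([rows], argument=value, ...), one row to a line, values as JSON. step_arm: Moves the arm, as the interface text tells. Its arguments: {"type":"object","properties":{"moves":{"type":"array","items":{"type":"array","items":{"type":"number"}}},"newtons":{"type":"number"}},"required":["moves"]}

```bash
mkdir -p pics; ls; cat > h.py <<'E'
from station import ctrl
import numpy as np, cv2
def shot(name,tag):
    p=ctrl.get_image(name); cv2.imwrite(f'pics/{tag}.png',cv2.cvtColor(p['color'],cv2.COLOR_RGB2BGR)); return p
def ray(p,u,v,z):
    K=p['camera_matrix'];R=np.array(p['R']);t=np.array(p['t'])
    d=R.T@np.linalg.solve(K,[u,v,1.0]);c=-R.T@t
    return c+d*(z-c[2])/d[2]
def proj(p,X):
    K=p['camera_matrix'];x=K@(np.array(p['R'])@np.array(X)+p['t']);return x[:2]/x[2]
NAMES=['core','dropper','jar','square','caddy','cradle','pan','streak_plate','protractor','core_stub']
E
python3 - <<'E'
from h import *
import pickle
for n in ['top','scene']:
    p=shot(n,n+'0'); pickle.dump(p,open(n+'0.pkl','wb'))
    c=-np.array(p['R']).T@p['t'];print(n,c.round(3),np.array(p['camera_matrix']).round(1).tolist(), np.array(p['R']).round(3).tolist())
    for q in NAMES:
        r=ctrl.spot_in(p,q); print(q,[(np.round(a['bbox']).tolist(),round(a['p'],2)) for a in r[:2]])
o=ctrl.get_obs();print(o['t'],o['tool_pos'],o['tool_rot'],o['opening'])
E
```

```text
pics
top [0.443 0.011 1.33 ] [[528.2, 0.0, 283.5], [0.0, 528.2, 207.8], [0.0, 0.0, 1.0]] [[-0.029, -1.0, 0.01], [-0.996, 0.028, -0.079], [0.079, -0.012, -0.997]]
core [([252.0, 181.0, 304.0, 201.0], 0.96), ([239.0, 204.0, 260.0, 228.0], 0.72)]
dropper [([294.0, 204.0, 315.0, 227.0], 0.88)]
jar [([244.0, 204.0, 263.0, 223.0], 0.79), ([241.0, 112.0, 286.0, 134.0], 0.19)]
square [([269.0, 202.0, 288.0, 227.0], 0.72), ([243.0, 112.0, 289.0, 136.0], 0.4)]
caddy [([234.0, 161.0, 322.0, 234.0], 0.89)]
cradle [([396.0, 214.0, 454.0, 232.0], 0.68)]
pan [([115.0, 189.0, 178.0, 296.0], 0.66)]
streak_plate [([277.0, 256.0, 302.0, 286.0], 0.96)]
protractor [([240.0, 110.0, 286.0, 134.0], 0.71)]
core_stub [([351.0, 128.0, 372.0, 152.0], 0.6), ([396.0, 213.0, 454.0, 232.0], 0.34)]
scene [0.908 0.47  0.619] [[403.1, 0.0, 275.7], [0.0, 403.1, 216.7], [0.0, 0.0, 1.0]] [[-0.775, 0.631, -0.014], [0.437, 0.52, -0.734], [-0.456, -0.575, -0.679]]
core [([235.0, 212.0, 283.0, 266.0], 0.94)]
dropper [([248.0, 176.0, 273.0, 228.0], 0.55)]
jar [([290.0, 208.0, 315.0, 267.0], 0.68)]
square [([267.0, 193.0, 294.0, 244.0], 0.8)]
caddy [([199.0, 204.0, 331.0, 306.0], 0.91)]
cradle []
pan [([347.0, 263.0, 505.0, 409.0], 0.92)]
streak_plate [([309.0, 197.0, 333.0, 214.0], 0.69)]
protractor []
core_stub [([139.0, 209.0, 165.0, 232.0], 0.98), ([350.0, 267.0, 507.0, 412.0], 0.32)]
1.1 [0.1472228  0.60739774 0.23129664] [-3.72602998e-01 -3.11941260e+00  3.22839622e-05] 0.08536698518979588
```

```bash
python3 - <<'E'
import cv2
a=cv2.imread('pics/top0.png');cv2.imwrite('pics/top0c.png',cv2.resize(a[90:310,90:490],None,fx=2,fy=2,interpolation=cv2.INTER_CUBIC))
a=cv2.imread('pics/top0.png');cv2.imwrite('pics/top0d.png',cv2.resize(a[150:245,225:335],None,fx=6,fy=6,interpolation=cv2.INTER_CUBIC))
E
```

```text
(no output)
```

View pics/top0c.png

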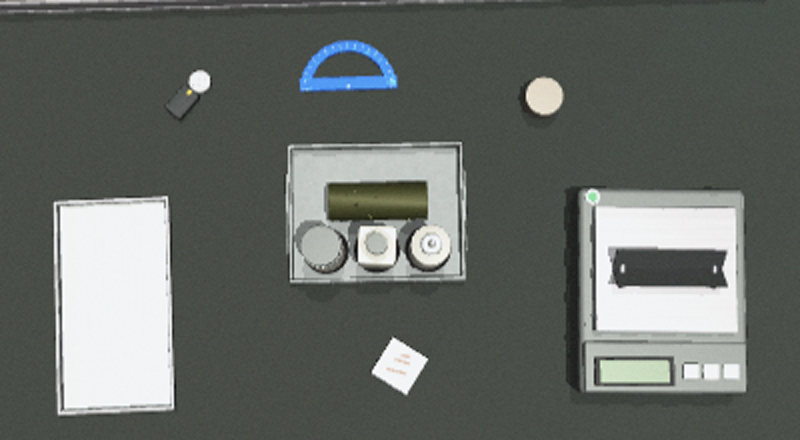

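View pics/top0d.png

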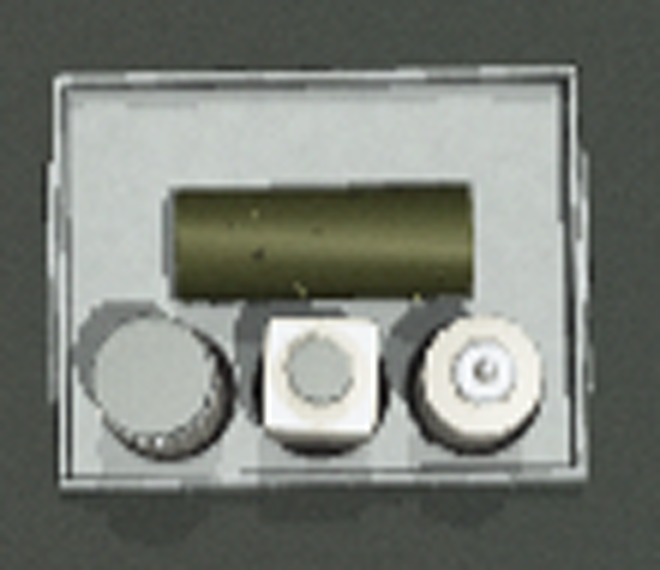

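View pics/scene0.png

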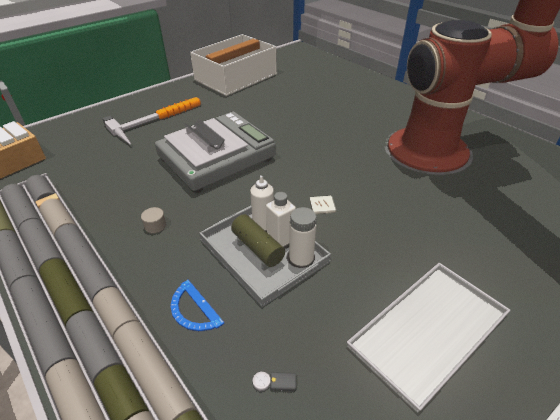

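```bash
python3 - <<'E'
from h import *
import pickle
from scipy.optimize import least_squares
p=pickle.load(open('top0.pkl','rb'))
def fit(corn,pix,z,x0):
    def f(v):
        c,s=np.cos(v[2]),np.sin(v[2])
        return np.concatenate([proj(p,[v[0]+c*a-s*b,v[1]+s*a+c*b,z])-q for (a,b),q in zip(corn,pix)])
    r=least_squares(f,x0);return r.x,r.fun.reshape(-1,2).round(1).tolist()
def rect(l,w): return [(l/2,w/2),(l/2,-w/2),(-l/2,w/2),(-l/2,-w/2)]
for nm,c,px,z in [('caddy',rect(.172,.218),[(234.7,162.5),(320.8,161.7),(235.3,230.8),(321.7,230.3)],.024),
 ('pan',rect(.26,.14),[(117.5,191),(173,189),(119,297),(176.5,295)],.016),
 ('cradlelips',rect(.04,.13),[(396,213.8),(453,215.5),(397,233),(453,233.5)],.095)]:
    v,e=fit(c,px,z,[.45,0,0]);print(nm,v.round(4),np.degrees(v[2]).round(2),e)
    if nm=='caddy': C=v
c,s=np.cos(C[2]),np.sin(C[2])
for y in (.064,0,-.064): print('pad',[C[0]+c*-.046-s*y, C[1]+s*-.046+c*y])
print('rest',C[0]+c*.012,C[1]+s*.012)
Z=lambda u,v:(225+u/6,150+v/6)
print('jar captop',ray(p,*Z(148,375),.114)); print('sq cap',ray(p,*Z(319,368),.120)); print('drop tip',ray(p,*Z(485,371),.129))
print('core ends',ray(p,*Z(172,243),.045),ray(p,*Z(472,240),.045))
print('stub',ray(p,90+544/2,90+96/2,.034),'plate',ray(p,90+200,90+183,.008))
for a,b in [((266,320),(382,318)),((382,318),(380,445)),((380,445),(268,443)),((268,443),(266,320))]:
    A=ray(p,*Z(*a),.098);B=ray(p,*Z(*b),.098);print('sq edge',A.round(4),np.degrees(np.arctan2(*(B-A)[1::-1])).round(1),np.linalg.norm(B-A).round(4))
E
```

```text
caddy [ 0.5758  0.0069 -0.0194] -1.11 [[-0.5, -0.3], [0.7, -0.2], [-1.0, 0.4], [0.8, 0.0]]
pan [0.4702 0.336  0.0128] 0.73 [[-0.3, 0.6], [0.5, 0.3], [0.1, -0.2], [-0.3, -0.7]]
cradlelips [ 0.4933 -0.3348 -0.0461] -2.64 [[1.1, 1.2], [-0.7, 0.4], [0.1, -1.0], [-0.5, -0.5]]
pad [np.float64(0.5310063111524796), np.float64(0.07180676254698858)]
pad [np.float64(0.5297639532562888), np.float64(0.007818821910820478)]
pad [np.float64(0.5285215953600979), np.float64(-0.05616911872534762)]
rest 0.5877530244578162 0.006692935067397505
jar captop [0.53054214 0.07396044 0.114     ]
sq cap [0.53093048 0.00820407 0.12      ]
drop tip [ 0.52733624 -0.05480352  0.129     ]
core ends [0.58915416 0.06647161 0.045     ] [ 0.58695149 -0.05583506  0.045     ]
stub [ 0.71433818 -0.20592964  0.034     ] plate [ 0.38458256 -0.01707958  0.008     ]
sq edge [0.5519 0.0283 0.098 ] -90.6 0.0453
sq edge [ 0.5514 -0.017   0.098 ] 177.4 0.0496
sq edge [ 0.5018 -0.0147  0.098 ] 87.3 0.0436
sq edge [0.5039 0.0288 0.098 ] -0.6 0.048
```

Call:
step_arm([
  [0.85,0.032,-0.0445,0,-6.5],
  [0.85,0.032,-0.0445,0,-6.5],
  [0.85,0.032,-0.0445,0,-6.5],
  [0.85,0.032,-0.0445,0,-6.5],
  [0.85,0.032,-0.0445,0,-6.5],
  [0.85,0.032,-0.0445,0,-6.5],
  [0.85,0.032,-0.0445,0,-6.5],
  [0.85,0.032,-0.0445,0,-6.5],
  [0.85,0.032,-0.0445,0,-6.5],
  [0.85,0.032,-0.0445,0,-6.5],
], newtons=40)

```text
t: 2.35
tool_pos: [0.4733, 0.1505, 0.2333]
tool_rot: [2.023, 2.396, 0.009]
contact_force: [0.5, 0.4, 0.8]
opening: 0.0724
```

```bash
cat >> h.py <<'E'
from scipy.spatial.transform import Rotation as Rn
def st():
    o=ctrl.get_obs();y=Rn.from_rotvec(o['tool_rot']).as_matrix()[:,1]
    a=np.degrees(np.arctan2(y[1],y[0]));a=(a+90)%180-90
    print('t',round(o['t'],2),'pos',np.round(o['tool_pos'],4),'psi',a.round(2),'open',round(o['opening'],4),'F',np.round(o['contact_force'],1),'q6',np.round(o['q'][5],2))
    return o
E
python3 - <<'E'
from h import *
st()
import cv2
a=cv2.imread('pics/top0.png');cv2.imwrite('pics/bal.png',cv2.resize(a[175:295,370:470],None,fx=6,fy=5,interpolation=cv2.INTER_CUBIC))
E
```

```text
t 2.35 pos [0.4733 0.1505 0.2333] psi 9.66 open 0.0724 F [0.5 0.4 0.8] q6 -0.01
```

View pics/bal.png

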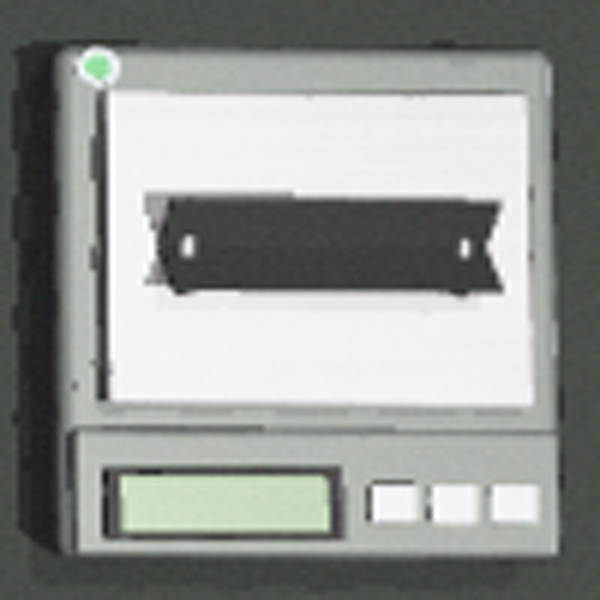

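```bash
python3 - <<'E'
from h import *
import pickle
p=pickle.load(open('top0.pkl','rb'))
Z=lambda u,v:(370+u/6,175+v/5)
print(ray(p,*Z(333.5,247),.095),ray(p,*Z(326.5,247),.076))
for a,b,z in [((167,200),(500,202),.095),((180,293),(502,292),.095),((188,247),(465,247),.075),((108,92),(530,97),.07),((105,403),(533,406),.07),((80,432),(555,432),.07),((75,553),(558,553),.07)]:
    A=ray(p,*Z(*a),z);B=ray(p,*Z(*b),z);d=B-A;print(np.degrees(np.arctan2(d[0],-d[1])).round(2),np.linalg.norm(d))
E
```

```text
[ 0.49218627 -0.33663321  0.095     ] [ 0.49302603 -0.339194    0.076     ]
-2.05 0.1307209945091747
-1.44 0.12608742777771254
-1.65 0.11035503346378685
-2.43 0.16952995828204315
-2.16 0.17034811109182074
-1.69 0.18892285282636365
-1.71 0.19140684602487035
```

Call:
step_arm([
  [0.85,0.03,-0.04,0,-5.4],
  [0.85,0.0277,-0.0375,-0.003,-5.4],
])

```text
t: 2.6
tool_pos: [0.5331, 0.0695, 0.2311]
tool_rot: [2.247, 2.185, 0.011]
contact_force: [-0.4, 1.2, -0.3]
opening: 0.0721
```

```bash
python3 -c "
from h import *
st()"
```

```text
t 2.6 pos [0.5331 0.0695 0.2311] psi -1.6 open 0.0721 F [-0.4  1.2 -0.3] q6 0.02
```

Call:
step_arm([
  [0.85,-0.002,0.0035,0,0.4],
  [0.85,0,0,-0.03,0],
  [0.85,0,0,-0.03,0],
  [0.85,0,0,-0.03,0],
  [0.85,0,0,0,0],
])

```text
t: 3.22
tool_pos: [0.5309, 0.0734, 0.1401]
tool_rot: [2.239, 2.193, 0.014]
contact_force: [-0.9, -0.3, 0.4]
opening: 0.0723
```

```bash
python3 -c "
from h import *
st()
shot('scene','s1');shot('top','t1')"
```

```text
t 3.23 pos [0.5309 0.0734 0.1401] psi -1.19 open 0.0723 F [-0.9 -0.3  0.4] q6 0.02
```

View pics/s1.png

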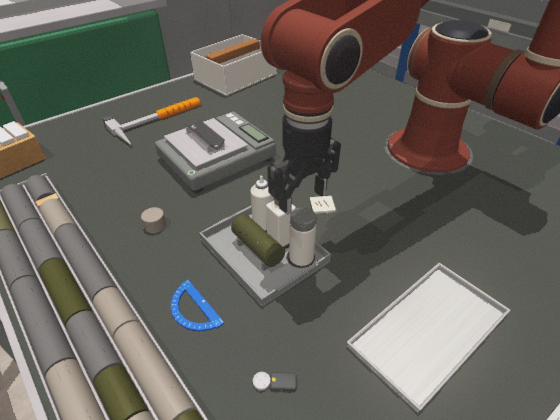

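Call:
step_arm([
  [0.85,0,0,-0.025,0],
  [0.85,0,0,-0.02,0],
  [0.85,0,0,-0.017,0],
  [0.85,0,0,-0.009,0],
  [0.85,0,0,0,0],
])

```text
t: 3.95
tool_pos: [0.5394, 0.0746, 0.0806]
tool_rot: [2.225, 2.185, 0.04]
contact_force: [-0.2, -0.6, 0.0]
opening: 0.0724
```

```bash
python3 - <<'E'
from h import *
st()
p=shot('scene','s2')
import cv2
a=cv2.imread('pics/s2.png');cv2.imwrite('pics/s2c.png',cv2.resize(a[110:310,190:390],None,fx=3,fy=3,interpolation=cv2.INTER_CUBIC))
E
```

```text
t 3.95 pos [0.5394 0.0746 0.0806] psi -1.06 open 0.0724 F [-0.2 -0.6  0. ] q6 0.02
```

View pics/s2c.png

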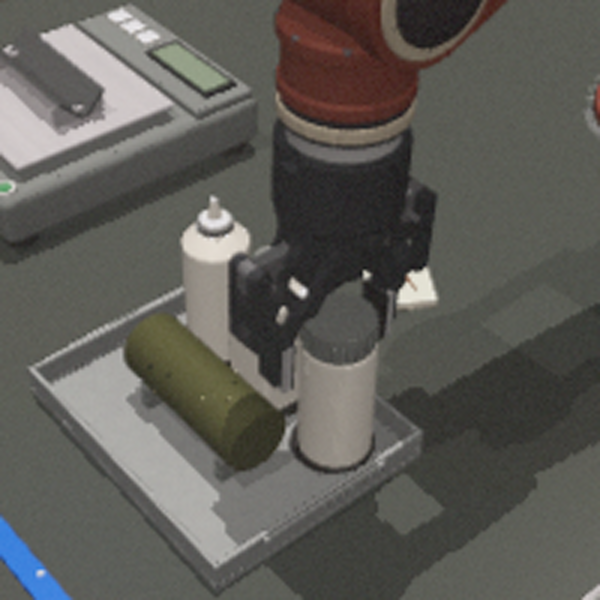

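```bash
python3 -c "
from h import *
o=st();print(np.round(o['q'],3),np.round(o['dq'],3),np.round(o['effort'],1)); print(Rn.from_rotvec(o['tool_rot']).as_matrix().round(3))"
```

```text
t 4.0 pos [0.5398 0.0746 0.0811] psi -1.06 open 0.0723 F [-0.   0.   1.1] q6 0.02
[-0.000e+00 -1.700e-02  1.947e+00  1.000e-03  1.177e+00  1.800e-02] [-0.002 -0.007 -0.007 -0.001  0.001 -0.001] [  0.  -32.1 -32.9   0.   -0.1  -0. ]
[[ 0.018  0.999  0.035]
 [ 1.    -0.018  0.001]
 [ 0.002  0.035 -0.999]]
```

Call:
step_arm([
  [0.85,-0.008,-0.001,0.01,0],
  [0.85,0,0,0,0],
])

```text
t: 4.25
tool_pos: [0.5323, 0.0735, 0.0934]
tool_rot: [2.223, 2.183, 0.043]
contact_force: [0.7, -0.0, 0.6]
opening: 0.0727
```

```bash
cat >> h.py <<'E'
def st2():
    o=st();print(np.round(o['q'],3),'tilt',Rn.from_rotvec(o['tool_rot']).as_matrix()[:2,2].round(4));return o
E
python3 -c "
from h import *
st2()"
```

```text
t 4.25 pos [0.5323 0.0735 0.0934] psi -1.06 open 0.0727 F [ 0.7 -0.   0.6] q6 0.02
[-0.002 -0.053  1.96   0.002  1.198  0.016] tilt [0.0376 0.0013]
```

Call:
step_arm([
  [0.85,-0.001,0,-0.012,0],
  [0.85,0,0,0,0],
])

```text
t: 4.5
tool_pos: [0.5313, 0.0735, 0.0812]
tool_rot: [2.223, 2.182, 0.045]
contact_force: [0.7, 0.4, 0.2]
opening: 0.0726
```

```bash
python3 -c "
from h import *
st2()"
```

```text
t 4.5 pos [0.5313 0.0735 0.0812] psi -1.06 open 0.0726 F [0.7 0.4 0.2] q6 0.02
[-0.002 -0.041  1.97   0.002  1.174  0.016] tilt [0.0388 0.0013]
```

Call:
step_arm([
  [0.85,0,0,-0.012,0],
  [0.85,0,0,0,0],
])

```text
t: 4.75
tool_pos: [0.5308, 0.0735, 0.0676]
tool_rot: [2.224, 2.183, 0.043]
contact_force: [-0.5, -0.2, -1.2]
opening: 0.0726
```

```bash
python3 -c "
from h import *
st2()"
```

```text
t 4.75 pos [0.5308 0.0735 0.0676] psi -1.06 open 0.0726 F [-0.5 -0.2 -1.2] q6 0.02
[-0.002 -0.022  1.977  0.002  1.149  0.016] tilt [0.0375 0.0013]
```

```bash
python3 - <<'E'
from h import *
p=shot('scene','s3')
for q in ['jar','square','core']: print(q,[(np.round(a['bbox']).tolist(),round(a['p'],2)) for a in ctrl.spot_in(p,q)[:1]])
a=cv2.imread('pics/s3.png');cv2.imwrite('pics/s3c.png',cv2.resize(a[110:310,190:390],None,fx=3,fy=3,interpolation=cv2.INTER_CUBIC))
E
```

```text
jar [([292.0, 210.0, 315.0, 267.0], 0.66)]
square [([267.0, 193.0, 295.0, 247.0], 0.6)]
core [([288.0, 210.0, 315.0, 264.0], 0.59)]
```

View pics/s3c.png

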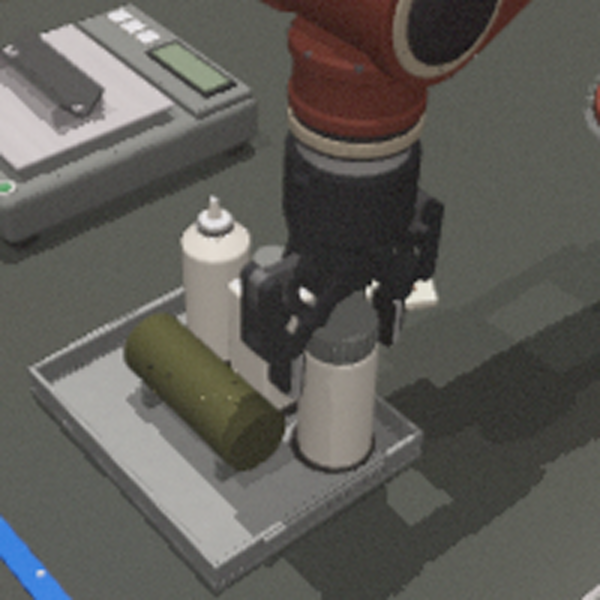

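```bash
python3 - <<'E'
from h import *
import pickle
p=pickle.load(open('scene0.pkl','rb'))
for X in [(.567,.0735,.0676),(.581,.0735,.0676),(.567,.0625,.0676),(.567,.0845,.0676),(.567,.0735,.08),(.581,.0845,.08)]:
    u=proj(p,X);print(X,((u-[190,110])*3).round())
E
```

```text
(0.567, 0.0735, 0.0676) [292. 400.]
(0.581, 0.0735, 0.0676) [274. 410.]
(0.567, 0.0625, 0.0676) [280. 390.]
(0.567, 0.0845, 0.0676) [303. 410.]
(0.567, 0.0735, 0.08) [292. 386.]
(0.581, 0.0845, 0.08) [286. 407.]
```

Call:
step_arm([
  [0.85,0,0,-0.006,0],
  [0.85,0,0,0,0],
  [0,0,0,0,0],
  [0,0,0,0,0],
  [0,0,0,0,0],
  [0,0,0,0,0],
], newtons=40)

```text
t: 5.7
tool_pos: [0.5327, 0.0735, 0.0642]
tool_rot: [2.221, 2.181, 0.048]
contact_force: [-2.2, 0.6, 0.8]
opening: 0.0498
```

```bash
python3 -c "
from h import *
st2()
p=shot('scene','s4')
a=cv2.imread('pics/s4.png');cv2.imwrite('pics/s4c.png',cv2.resize(a[110:310,190:390],None,fx=3,fy=3,interpolation=cv2.INTER_CUBIC))"
```

```text
t 5.7 pos [0.5327 0.0735 0.0642] psi -1.06 open 0.0498 F [-2.2  0.6  0.8] q6 0.02
[-0.002 -0.015  1.977  0.002  1.138  0.016] tilt [0.0418 0.0013]
```

View pics/s4c.png

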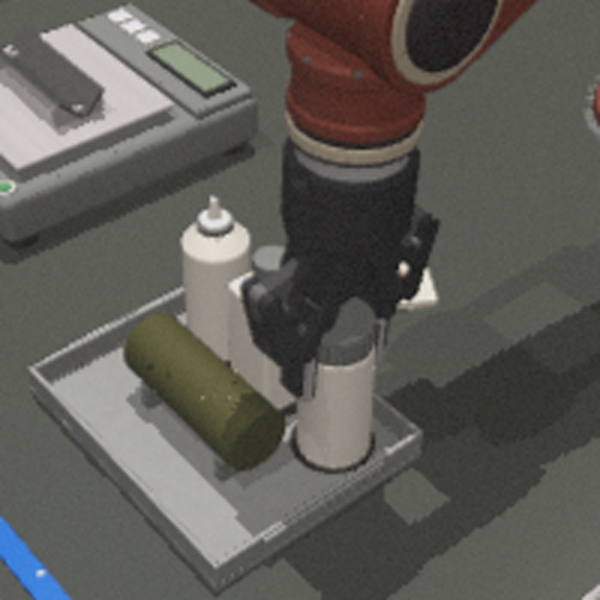

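Call:
step_arm([
  [0,0,0,0.015,0],
  [0,0,0,0.025,0],
  [0,0,0,0.03,0],
  [0,0,0,0.03,0],
  [0,0,0,0.025,0],
  [0,0,0,0.015,0],
  [0,0,0,0,0],
])

```text
t: 6.62
tool_pos: [0.5311, 0.0734, 0.2103]
tool_rot: [2.221, 2.18, 0.048]
contact_force: [-0.6, -0.1, -1.8]
opening: 0.0495
```

```bash
python3 -c "
from h import *
st2()"
```

```text
t 6.62 pos [0.5311 0.0734 0.2103] psi -1.07 open 0.0495 F [-0.6 -0.1 -1.8] q6 0.02
[-2.000e-03 -1.760e-01  1.868e+00  1.000e-03  1.408e+00  1.600e-02] tilt [0.0422 0.0013]
```

Call:
step_arm([
  [0,0.002,0.02,0,0],
  [0,0.004,0.04,0,0],
  [0,0.004,0.045,0,0],
  [0,0.005,0.045,0,0],
  [0,0.005,0.045,0,0],
  [0,0.003,0.03,0,0],
  [0,0.001,0.012,0,0],
  [0,0,0,0,0],
])

```text
t: 7.62
tool_pos: [0.5499, 0.3148, 0.1972]
tool_rot: [2.229, 2.183, 0.022]
contact_force: [0.1, -0.5, -2.8]
opening: 0.0497
```

```bash
python3 -c "
from h import *
st2()"
```

```text
t 7.62 pos [0.5499 0.3148 0.1972] psi -1.21 open 0.0497 F [ 0.1 -0.5 -2.8] q6 0.43
[ 0.409  0.083  1.639 -0.015  1.399  0.433] tilt [ 0.0249 -0.0056]
```

Call:
step_arm([
  [0,0.001,0,-0.02,0],
  [0,0,0,-0.025,0],
  [0,0,0,-0.03,0],
  [0,0,0,-0.025,0],
  [0,0,0,-0.015,0],
  [0,0,0,0,0],
])

```text
t: 8.38
tool_pos: [0.5488, 0.3064, 0.0719]
tool_rot: [2.238, 2.175, 0.01]
contact_force: [0.0, 0.7, -2.4]
opening: 0.0499
```

```bash
python3 -c "
from h import *
st2()"
```

```text
t 8.38 pos [0.5488 0.3064 0.0719] psi -1.65 open 0.0499 F [ 0.   0.7 -2.4] q6 0.43
[ 0.398  0.198  1.733 -0.018  1.197  0.434] tilt [ 0.0191 -0.0104]
```

Call:
step_arm([
  [0,0.002,0.006,-0.004,0],
  [0,0,0,0,0],
  [0,0,0,-0.003,0],
  [0,0,0,0,0],
])

```text
t: 8.88
tool_pos: [0.5533, 0.3136, 0.0681]
tool_rot: [2.237, 2.173, 0.019]
contact_force: [-0.8, 0.3, -2.4]
opening: 0.0493
```

```bash
python3 -c "
from h import *
st2()"
```

```text
t 8.88 pos [0.5533 0.3136 0.0681] psi -1.66 open 0.0493 F [-0.8  0.3 -2.4] q6 0.44
[ 0.406  0.215  1.72  -0.018  1.186  0.442] tilt [ 0.0248 -0.008 ]
```

Call:
step_arm([
  [0,0,0,-0.004,0],
  [0,0,0,0,0],
  [0,0,0,-0.002,0],
  [0,0,0,0,0],
])

```text
t: 9.38
tool_pos: [0.5542, 0.3141, 0.0637]
tool_rot: [2.236, 2.172, 0.022]
contact_force: [0.1, 0.2, -2.7]
opening: 0.0496
```

```bash
python3 -c "
from h import *
st2()"
```

```text
t 9.38 pos [0.5542 0.3141 0.0637] psi -1.66 open 0.0496 F [ 0.1  0.2 -2.7] q6 0.44
[ 0.406  0.222  1.721 -0.019  1.177  0.442] tilt [ 0.0269 -0.007 ]
```

Call:
step_arm([
  [0,0,0,-0.002,0],
  [0,0,0,0,0],
  [0,0,0,-0.001,0],
  [0,0,0,0,0],
])

```text
t: 9.88
tool_pos: [0.5548, 0.3146, 0.0635]
tool_rot: [2.236, 2.172, 0.024]
contact_force: [-1.2, 0.4, -0.5]
opening: 0.0494
```

```bash
python3 -c "
from h import *
st2()"
```

```text
t 9.88 pos [0.5548 0.3146 0.0635] psi -1.65 open 0.0494 F [-1.2  0.4 -0.5] q6 0.44
[ 0.407  0.223  1.72  -0.018  1.176  0.442] tilt [ 0.0275 -0.0063]
```

Call:
step_arm([
  [0,0,0,-0.001,0],
  [0.4,0,0,0,0],
  [0.85,0,0,0,0],
  [0.85,0,0,0,0],
  [0.85,0,0,0,0],
])

```text
t: 10.5
tool_pos: [0.5552, 0.3147, 0.0627]
tool_rot: [2.236, 2.172, 0.025]
contact_force: [0.6, 0.6, 0.9]
opening: 0.0727
```

```bash
python3 -c "
from h import *
st2()
p=shot('scene','s5')"
```

```text
t 10.5 pos [0.5552 0.3147 0.0627] psi -1.66 open 0.0727 F [0.6 0.6 0.9] q6 0.44
[ 0.407  0.224  1.72  -0.018  1.174  0.442] tilt [ 0.0282 -0.0061]
```

View pics/s5.png

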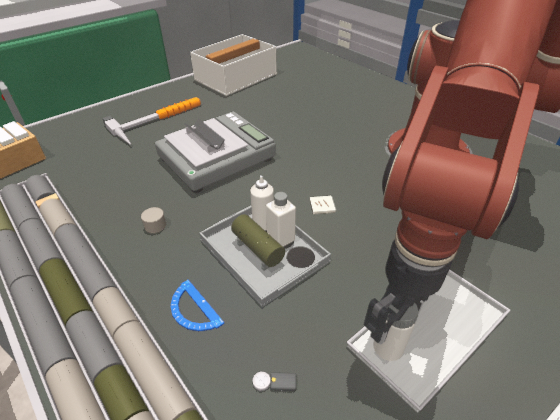

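Call:
step_arm([
  [0.85,0,0,0.02,0],
  [0.85,0,0,0.035,0],
  [0.85,0,0,0.04,0],
  [0.85,0,0,0.03,0],
  [0.85,0,0,0.01,0],
  [0.85,-0.002,-0.03,0,0],
  [0.85,-0.004,-0.045,0,0],
  [0.85,-0.004,-0.05,0,0],
  [0.85,-0.004,-0.05,0,0],
  [0.85,-0.004,-0.05,0,0],
  [0.85,-0.004,-0.045,0,0],
  [0.85,-0.002,-0.025,0,0],
  [0.85,0,-0.01,0,0],
  [0.85,0,0,0,0],
])

```text
t: 12.3
tool_pos: [0.5277, 0.0018, 0.2068]
tool_rot: [2.234, 2.174, 0.031]
contact_force: [-0.1, -0.5, -0.4]
opening: 0.0723
```

```bash
python3 -c "
from h import *
st2()
p=shot('top','t6')
for q in ['jar','square','dropper','core']: print(q,[(np.round(a['bbox']).tolist(),round(a['p'],2)) for a in ctrl.spot_in(p,q)[:2]])
a=cv2.imread('pics/t6.png');cv2.imwrite('pics/t6c.png',cv2.resize(a[150:310,100:340],None,fx=3,fy=3,interpolation=cv2.INTER_CUBIC))"
```

```text
t 12.3 pos [0.5277 0.0018 0.2068] psi -1.55 open 0.0723 F [-0.1 -0.5 -0.4] q6 -0.11
[-1.380e-01 -1.880e-01  1.883e+00  1.000e-03  1.415e+00 -1.110e-01] tilt [ 0.0313 -0.0036]
jar [([136.0, 198.0, 166.0, 218.0], 0.92)]
square []
dropper []
core []
```

View pics/t6c.png

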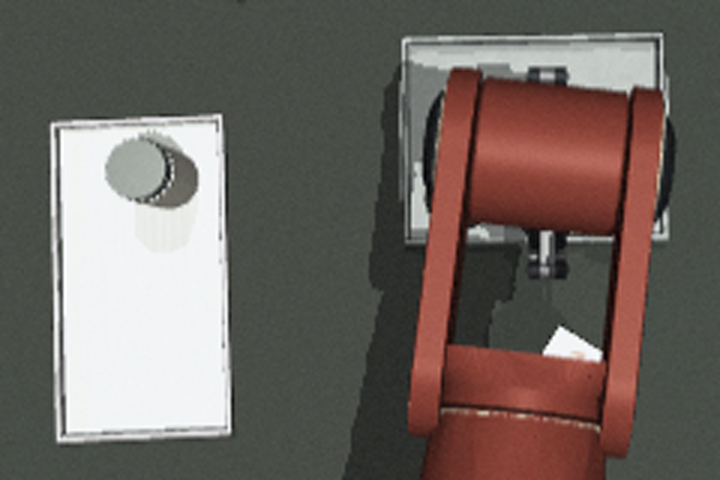

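Call:
step_arm([
  [0.85,0.003,0.006,0,0.3],
  [0.85,0,0,-0.02,0],
  [0.85,0,0,-0.03,0],
  [0.85,0,0,-0.03,0],
  [0.85,0,0,-0.025,0],
  [0.85,0,0,-0.01,0],
  [0.85,0,0,0,0],
])

```text
t: 13.42
tool_pos: [0.5283, 0.0121, 0.0826]
tool_rot: [2.223, 2.19, 0.027]
contact_force: [0.0, -0.1, -0.7]
opening: 0.0727
```

```bash
python3 -c "
from h import *
st2()"
```

```text
t 13.43 pos [0.5283 0.0121 0.0826] psi -0.86 open 0.0727 F [ 0.  -0.1 -0.7] q6 -0.1
[-1.180e-01 -5.400e-02  1.980e+00  1.000e-03  1.189e+00 -1.030e-01] tilt [ 0.0267 -0.0026]
```

Call:
step_arm([
  [0.85,0.002,-0.004,-0.008,-0.4],
  [0.85,0,0,0,0],
  [0.85,0,0,-0.008,0],
  [0.85,0,0,0,0],
])

```text
t: 13.92
tool_pos: [0.5325, 0.0075, 0.0683]
tool_rot: [2.229, 2.179, 0.032]
contact_force: [-0.0, -0.1, -0.3]
opening: 0.0724
```

```bash
python3 -c "
from h import *
st2()
p=shot('scene','s7')
a=cv2.imread('pics/s7.png');cv2.imwrite('pics/s7c.png',cv2.resize(a[110:310,190:390],None,fx=3,fy=3,interpolation=cv2.INTER_CUBIC))"
```

```text
t 13.93 pos [0.5325 0.0075 0.0683] psi -1.3 open 0.0724 F [-0.  -0.1 -0.3] q6 -0.1
[-1.260e-01 -2.700e-02  1.981e+00  1.000e-03  1.156e+00 -1.030e-01] tilt [ 0.0317 -0.0035]
```

View pics/s7c.png

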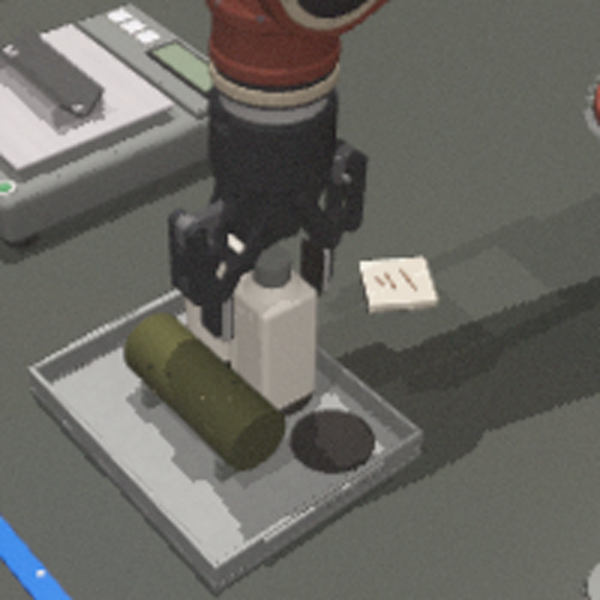

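Call:
step_arm([
  [0.85,0,0,-0.004,0],
  [0.85,0,0,0,0],
  [0,0,0,0,0],
  [0,0,0,0,0],
  [0,0,0,0,0],
  [0,0,0,0,0],
])

```text
t: 14.72
tool_pos: [0.5332, 0.0074, 0.0653]
tool_rot: [2.227, 2.178, 0.033]
contact_force: [-1.3, 0.3, -0.3]
opening: 0.0454
```

```bash
python3 -c "
from h import *
st2()"
```

```text
t 14.72 pos [0.5332 0.0074 0.0653] psi -1.28 open 0.0454 F [-1.3  0.3 -0.3] q6 -0.1
[-0.126 -0.022  1.982  0.     1.148 -0.103] tilt [ 0.0335 -0.0039]
```

Call:
step_arm([
  [0,0,0,0.015,0],
  [0,0,0,0.025,0],
  [0,0,0,0.03,0],
  [0,0,0,0.03,0],
  [0,0,0,0.025,0],
  [0,0,0,0.015,0],
  [0,0,0,0,0],
])

```text
t: 15.6
tool_pos: [0.5316, 0.0078, 0.2123]
tool_rot: [2.227, 2.178, 0.034]
contact_force: [-0.6, 0.2, -2.0]
opening: 0.0452
```

```bash
python3 -c "
from h import *
st2()"
```

```text
t 15.6 pos [0.5316 0.0078 0.2123] psi -1.28 open 0.0452 F [-0.6  0.2 -2. ] q6 -0.1
[-1.260e-01 -1.830e-01  1.870e+00  1.000e-03  1.421e+00 -1.030e-01] tilt [ 0.0337 -0.0035]
```

Call:
step_arm([
  [0,-0.004,0.02,0.001,0],
  [0,-0.007,0.04,0.001,0],
  [0,-0.009,0.05,0.001,0],
  [0,-0.009,0.05,0.001,0],
  [0,-0.009,0.05,0.001,0],
  [0,-0.009,0.05,0.001,0],
  [0,-0.008,0.045,0.001,0],
  [0,-0.005,0.025,0.001,0],
  [0,-0.002,0.01,0,0],
  [0,0,0,0,0],
])

```text
t: 16.85
tool_pos: [0.4598, 0.355, 0.2051]
tool_rot: [2.237, 2.182, 0.002]
contact_force: [-0.1, -0.0, -1.9]
opening: 0.045
```

```bash
python3 -c "
from h import *
st2()"
```

```text
t 16.85 pos [0.4598 0.355  0.2051] psi -1.43 open 0.045 F [-0.1 -0.  -1.9] q6 0.56
[ 0.537 -0.036  1.747 -0.016  1.426  0.565] tilt [ 0.0129 -0.0112]
```

Call:
step_arm([
  [0,0.006,0,-0.02,0],
  [0,0.003,0.001,-0.028,0],
  [0,0,0.001,-0.03,0],
  [0,0,0.001,-0.025,0],
  [0,0,0,-0.015,0],
  [0,0,0,-0.006,0],
  [0,0,0,0,0],
])

```text
t: 17.73
tool_pos: [0.4708, 0.3497, 0.0705]
tool_rot: [2.246, 2.17, -0.007]
contact_force: [0.3, -0.5, -2.3]
opening: 0.045
```

```bash
python3 -c "
from h import *
st2()"
```

```text
t 17.73 pos [0.4708 0.3497 0.0705] psi -1.97 open 0.045 F [ 0.3 -0.5 -2.3] q6 0.56
[ 0.521  0.116  1.828 -0.02   1.197  0.563] tilt [ 0.0094 -0.0159]
```

Call:
step_arm([
  [0,0,0.004,-0.003,0],
  [0,0,0,0,0],
  [0,0,0,-0.002,0],
  [0,0,0,0,0],
])

```text
t: 18.23
tool_pos: [0.4727, 0.3553, 0.0685]
tool_rot: [2.245, 2.17, 0.002]
contact_force: [-0.1, -0.5, -1.7]
opening: 0.045
```

```bash
python3 -c "
from h import *
st2()"
```

```text
t 18.23 pos [0.4727 0.3553 0.0685] psi -1.95 open 0.045 F [-0.1 -0.5 -1.7] q6 0.57
[ 0.528  0.126  1.821 -0.02   1.189  0.569] tilt [ 0.0146 -0.0129]
```

Call:
step_arm([
  [0,0,0,-0.004,0],
  [0,0,0,0,0],
  [0,0,0,-0.002,0],
  [0,0,0,0,0],
])

```text
t: 18.73
tool_pos: [0.4736, 0.3559, 0.0647]
tool_rot: [2.245, 2.17, 0.005]
contact_force: [-0.4, -0.8, -2.0]
opening: 0.0451
```

```bash
python3 -c "
from h import *
st2()"
```

```text
t 18.73 pos [0.4736 0.3559 0.0647] psi -1.94 open 0.0451 F [-0.4 -0.8 -2. ] q6 0.57
[ 0.528  0.132  1.821 -0.02   1.18   0.569] tilt [ 0.0161 -0.012 ]
```

Call:
step_arm([
  [0,0,0,-0.002,0],
  [0,0,0,0,0],
])

```text
t: 18.98
tool_pos: [0.474, 0.3562, 0.0646]
tool_rot: [2.244, 2.17, 0.006]
contact_force: [-0.3, 0.2, -1.7]
opening: 0.045
```

```bash
python3 -c "
from h import *
st2()"
```

```text
t 18.98 pos [0.474  0.3562 0.0646] psi -1.94 open 0.045 F [-0.3  0.2 -1.7] q6 0.57
[ 0.528  0.133  1.821 -0.02   1.18   0.569] tilt [ 0.0165 -0.0118]
```

Call:
step_arm([
  [0,0,0,-0.003,0],
  [0,0,0,0,0],
])

```text
t: 19.23
tool_pos: [0.4746, 0.3567, 0.0637]
tool_rot: [2.245, 2.17, 0.007]
contact_force: [0.1, -0.6, -2.1]
opening: 0.0446
```

```bash
python3 -c "
from h import *
st2()"
```

```text
t 19.23 pos [0.4746 0.3567 0.0637] psi -1.94 open 0.0446 F [ 0.1 -0.6 -2.1] q6 0.57
[ 0.528  0.135  1.82  -0.02   1.178  0.569] tilt [ 0.017  -0.0112]
```

Call:
step_arm([
  [0,0,0,-0.003,0],
  [0,0,0,0,0],
])

```text
t: 19.48
tool_pos: [0.475, 0.3569, 0.0638]
tool_rot: [2.244, 2.17, 0.006]
contact_force: [-0.8, 0.6, -2.6]
opening: 0.0444
```

```bash
python3 -c "
from h import *
st2()"
```

```text
t 19.48 pos [0.475  0.3569 0.0638] psi -1.93 open 0.0444 F [-0.8  0.6 -2.6] q6 0.57
[ 0.528  0.137  1.818 -0.02   1.178  0.569] tilt [ 0.0167 -0.0116]
```

```bash
python3 -c "
from h import *
st2()
p=shot('scene','s8')
a=cv2.imread('pics/s8.png');cv2.imwrite('pics/s8c.png',cv2.resize(a[220:420,320:540],None,fx=3,fy=3,interpolation=cv2.INTER_CUBIC))"
```

```text
t 19.48 pos [0.475  0.3569 0.0638] psi -1.93 open 0.0444 F [-0.8  0.6 -2.6] q6 0.57
[ 0.528  0.137  1.818 -0.02   1.178  0.569] tilt [ 0.0167 -0.0116]
```

View pics/s8c.png

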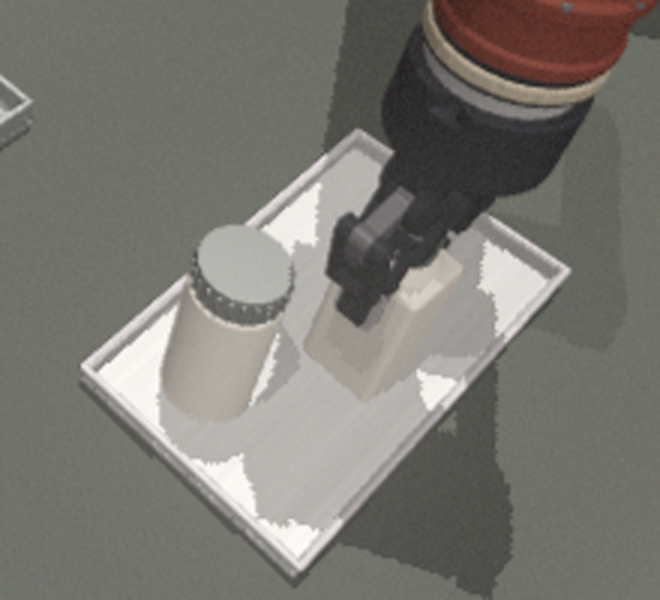

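Call:
step_arm([
  [0.55,0,0,0,0],
  [0.6,0,0,0,0],
  [0.85,0,0,0,0],
  [0.85,0,0,0,0],
  [0.85,0,0,0,0],
])

```text
t: 20.15
tool_pos: [0.4745, 0.3565, 0.0618]
tool_rot: [2.245, 2.17, 0.004]
contact_force: [1.2, -0.1, 0.5]
opening: 0.0728
```

```bash
python3 -c "
from h import *
st2()
p=shot('scene','s9')
a=cv2.imread('pics/s9.png');cv2.imwrite('pics/s9c.png',cv2.resize(a[220:420,320:540],None,fx=3,fy=3,interpolation=cv2.INTER_CUBIC))"
```

```text
t 20.15 pos [0.4745 0.3565 0.0618] psi -1.94 open 0.0728 F [ 1.2 -0.1  0.5] q6 0.57
[ 0.528  0.139  1.819 -0.02   1.176  0.569] tilt [ 0.0155 -0.0125]
```

View pics/s9c.png

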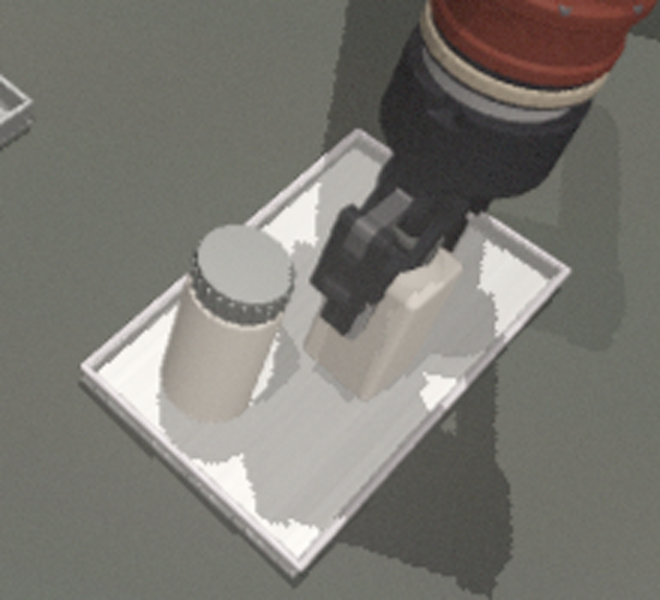

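Call:
step_arm([
  [0.85,0,0,0.02,0],
  [0.85,0,0,0.035,0],
  [0.85,0,0,0.04,0],
  [0.85,0,0,0.035,0],
  [0.85,0,0,0.015,0],
  [0.85,0.003,-0.025,0,0],
  [0.85,0.006,-0.045,0,0],
  [0.85,0.007,-0.055,0,0],
  [0.85,0.007,-0.055,0,0],
  [0.85,0.007,-0.055,0,0],
  [0.85,0.007,-0.055,0,0],
  [0.85,0.006,-0.05,0,0],
  [0.85,0.005,-0.035,0,0],
  [0.85,0.004,-0.02,0,0],
  [0.85,0.001,-0.007,0,0],
  [0.85,0,0,0,0],
])

```text
t: 22.2
tool_pos: [0.5248, -0.0572, 0.2184]
tool_rot: [2.243, 2.172, 0.012]
contact_force: [0.2, 0.0, -0.1]
opening: 0.0725
```

```bash
python3 -c "
from h import *
st2()"
```

```text
t 22.2 pos [ 0.5248 -0.0572  0.2184] psi -1.83 open 0.0725 F [ 0.2  0.  -0.1] q6 -0.22
[-0.248 -0.187  1.863 -0.004  1.445 -0.215] tilt [ 0.0192 -0.0085]
```

Call:
step_arm([
  [0.85,0.004,-0.001,0,0.3],
  [0.85,0,0,-0.02,0],
  [0.85,0,0,-0.03,0],
  [0.85,0,0,-0.03,0],
  [0.85,0,0,-0.025,0],
  [0.85,0,0,-0.015,0],
  [0.85,0,0,-0.005,0],
  [0.85,0,0,0,0],
])

```text
t: 23.2
tool_pos: [0.5262, -0.0526, 0.0836]
tool_rot: [2.232, 2.19, 0.01]
contact_force: [0.0, 0.2, 1.1]
opening: 0.0728
```

```bash
python3 -c "
from h import *
st2()"
```

```text
t 23.2 pos [ 0.5262 -0.0526  0.0836] psi -1.09 open 0.0728 F [0.  0.2 1.1] q6 -0.22
[-0.239 -0.046  1.971 -0.003  1.202 -0.219] tilt [ 0.0147 -0.0061]
```

Call:
step_arm([
  [0.85,0.003,-0.003,-0.007,0],
  [0.85,0,0,0,0],
  [0.85,0,0,-0.008,0],
  [0.85,0,0,0,0],
])

```text
t: 23.7
tool_pos: [0.5315, -0.0564, 0.0704]
tool_rot: [2.229, 2.187, 0.014]
contact_force: [0.2, -0.5, -0.1]
opening: 0.0726
```

```bash
python3 -c "
from h import *
st2()
p=shot('scene','s10')
a=cv2.imread('pics/s10.png');cv2.imwrite('pics/s10c.png',cv2.resize(a[110:310,190:390],None,fx=3,fy=3,interpolation=cv2.INTER_CUBIC))"
```

```text
t 23.7 pos [ 0.5315 -0.0564  0.0704] psi -1.09 open 0.0726 F [ 0.2 -0.5 -0.1] q6 -0.22
[-0.244 -0.018  1.968 -0.003  1.171 -0.224] tilt [ 0.0196 -0.0074]
```

View pics/s10c.png

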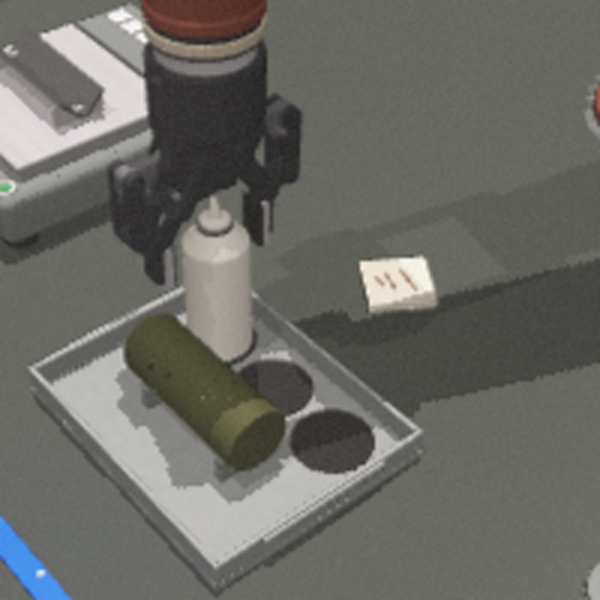

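Call:
step_arm([
  [0.85,-0.001,0.001,-0.004,0],
  [0.85,0,0,0,0],
  [0,0,0,0,0],
  [0,0,0,0,0],
  [0,0,0,0,0],
  [0,0,0,0,0],
])

```text
t: 24.5
tool_pos: [0.531, -0.0554, 0.0672]
tool_rot: [2.228, 2.186, 0.015]
contact_force: [0.1, -0.8, 0.4]
opening: 0.0471
```

```bash
python3 -c "
from h import *
st2()"
```

```text
t 24.5 pos [ 0.531  -0.0554  0.0672] psi -1.09 open 0.0471 F [ 0.1 -0.8  0.4] q6 -0.22
[-0.242 -0.016  1.972 -0.003  1.163 -0.222] tilt [ 0.0212 -0.0078]
```

Call:
step_arm([
  [0,0,0,0.015,0],
  [0,0,0,0.025,0],
  [0,0,0,0.03,0],
  [0,0,0,0.03,0],
  [0,0,0,0.03,0],
  [0,0,0,0.015,0],
  [0,0,0,0,0],
])

```text
t: 25.38
tool_pos: [0.53, -0.0551, 0.2201]
tool_rot: [2.227, 2.185, 0.017]
contact_force: [0.4, -0.4, -1.8]
opening: 0.0474
```

```bash
python3 -c "
from h import *
st2()"
```

```text
t 25.38 pos [ 0.53   -0.0551  0.2201] psi -1.09 open 0.0474 F [ 0.4 -0.4 -1.8] q6 -0.22
[-0.242 -0.179  1.853 -0.002  1.443 -0.223] tilt [ 0.023  -0.0079]
```

Call:
step_arm([
  [0,-0.007,0.02,0.001,0],
  [0,-0.015,0.04,0.001,0],
  [0,-0.018,0.05,0.001,0],
  [0,-0.018,0.05,0.001,0],
  [0,-0.018,0.05,0.001,0],
  [0,-0.018,0.05,0.001,0],
  [0,-0.017,0.045,0.001,0],
  [0,-0.012,0.033,0.001,0],
  [0,-0.006,0.018,0.001,0],
  [0,-0.002,0.006,0,0],
  [0,0,0,0,0],
])

```text
t: 26.75
tool_pos: [0.3782, 0.3216, 0.2117]
tool_rot: [2.234, 2.201, -0.018]
contact_force: [-0.1, 0.5, -1.0]
opening: 0.0472
```

```bash
python3 -c "
from h import *
st2()"
```

```text
t 26.75 pos [0.3782 0.3216 0.2117] psi -0.85 open 0.0472 F [-0.1  0.5 -1. ] q6 0.57
[ 0.559 -0.242  1.921 -0.007  1.473  0.574] tilt [-0.0046 -0.0114]
```

Call:
step_arm([
  [0,0.005,0,-0.02,0],
  [0,0.002,0,-0.028,0],
  [0,0,0,-0.03,0],
  [0,0,0,-0.025,0],
  [0,0,0,-0.018,0],
  [0,0,0,-0.006,0],
  [0,0,0,0,0],
])

```text
t: 27.62
tool_pos: [0.3866, 0.3168, 0.0804]
tool_rot: [2.242, 2.192, -0.019]
contact_force: [0.1, -0.1, -0.8]
opening: 0.0471
```

```bash
python3 -c "
from h import *
st2()"
```

```text
t 27.62 pos [0.3866 0.3168 0.0804] psi -1.28 open 0.0471 F [ 0.1 -0.1 -0.8] q6 0.57
[ 0.542 -0.095  2.023 -0.009  1.224  0.568] tilt [-0.0042 -0.0128]
```

Expected floor contact is near TCP z 0.0665.

Call:
step_arm([
  [0,0,0,-0.006,0],
  [0,0,0,0,0],
  [0,0,0,-0.005,0],
  [0,0,0,0,0],
  [0,0,0,-0.002,0],
  [0,0,0,0,0],
])

```text
t: 28.38
tool_pos: [0.3884, 0.318, 0.0695]
tool_rot: [2.24, 2.192, -0.011]
contact_force: [-0.0, -0.4, -1.3]
opening: 0.0474
```

```bash
python3 -c "
from h import *
st2()"
```

```text
t 28.38 pos [0.3884 0.318  0.0695] psi -1.26 open 0.0474 F [-0.  -0.4 -1.3] q6 0.57
[ 0.543 -0.078  2.027 -0.01   1.198  0.568] tilt [ 0.0004 -0.0101]
```

Call:
step_arm([
  [0,0,0,-0.003,0],
  [0,0,0,0,0],
  [0,0,0,-0.002,0],
  [0,0,0,0,0],
])

```text
t: 28.88
tool_pos: [0.3893, 0.3191, 0.0668]
tool_rot: [2.241, 2.192, -0.008]
contact_force: [0.8, 0.7, -1.7]
opening: 0.0473
```

```bash
python3 -c "
from h import *
st2()"
```

```text
t 28.88 pos [0.3893 0.3191 0.0668] psi -1.27 open 0.0473 F [ 0.8  0.7 -1.7] q6 0.57
[ 0.543 -0.072  2.026 -0.008  1.19   0.568] tilt [ 0.0013 -0.0084]
```

Call:
step_arm([
  [0,0,0,-0.003,0],
  [0,0,0,-0.001,0],
])

```text
t: 29.12
tool_pos: [0.3898, 0.3203, 0.0665]
tool_rot: [2.242, 2.193, -0.007]
contact_force: [-1.7, -1.7, 3.5]
opening: 0.0472
```

```bash
python3 -c "
from h import *
st2()"
```

```text
t 29.12 pos [0.3898 0.3203 0.0665] psi -1.27 open 0.0472 F [-1.7 -1.7  3.5] q6 0.57
[ 0.544 -0.069  2.024 -0.007  1.189  0.568] tilt [ 0.0008 -0.0069]
```

Contact (force up to +3.5 N). Release.

Call:
step_arm([
  [0.55,0,0,0,0],
  [0.65,0,0,0,0],
  [0.85,0,0,0,0],
  [0.85,0,0,0,0],
  [0.85,0,0,0,0],
  [0.85,0,0,0.02,0],
  [0.85,0,0,0.035,0],
  [0.85,0,0,0.04,0],
  [0.85,0,0,0.035,0],
  [0.85,0,0,0.015,0],
  [0.85,0.01,-0.02,0,0],
  [0.85,0.02,-0.04,0,0],
  [0.85,0.02,-0.04,0,0],
  [0.85,0.02,-0.03,0,0],
  [0.85,0.02,-0.02,0,0],
  [0.85,0,0,0,0],
])

```text
t: 31.12
tool_pos: [0.4778, 0.1641, 0.208]
tool_rot: [2.243, 2.198, -0.021]
contact_force: [-0.2, 0.1, -1.2]
opening: 0.0726
```

```bash
python3 -c "
from h import *
st2()
p=shot('top','t11');shot('scene','s11')
for q in ['jar','square','dropper','core']: print(q,[(np.round(a['bbox']).tolist(),round(a['p'],2)) for a in ctrl.spot_in(p,q)[:2]])
a=cv2.imread('pics/t11.png');b=cv2.imread('pics/s11.png');cv2.imwrite('pics/ts11.png',cv2.resize(np.hstack([a[150:310,100:360],b[210:410,300:560][:160]]),None,fx=1.5,fy=1.5,interpolation=cv2.INTER_CUBIC))
cv2.imwrite('pics/t11c.png',cv2.resize(a[150:310,100:360],None,fx=3,fy=3,interpolation=cv2.INTER_CUBIC))"
```

```text
t 31.12 pos [0.4778 0.1641 0.208 ] psi -1.18 open 0.0726 F [-0.2  0.1 -1.2] q6 0.21
[ 0.188 -0.216  1.905 -0.008  1.463  0.21 ] tilt [-0.0087 -0.0102]
jar [([136.0, 198.0, 163.0, 212.0], 0.61)]
square [([121.0, 231.0, 140.0, 252.0], 0.62)]
dropper [([133.0, 268.0, 150.0, 290.0], 0.63)]
core [([255.0, 180.0, 303.0, 200.0], 0.9)]
```

View pics/t11c.png

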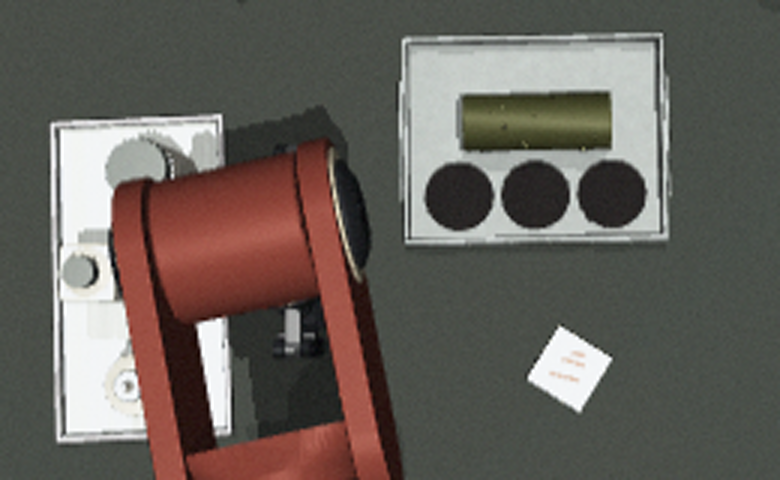

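View pics/s11.png

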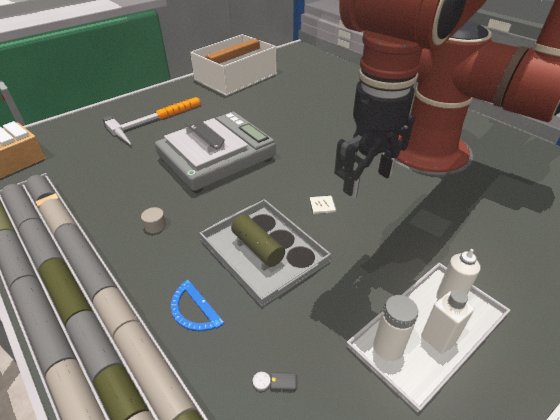

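```bash
python3 - <<'E'
from h import *
import pickle
p=pickle.load(open('top0.pkl','rb'))
Z=lambda u,v:(100+u/3,150+v/3)
for u in [(460,195),(536,194),(612,193)]: print(ray(p,*Z(*u),.0055).round(4))
for e in [((462,124),(611,121))]:
    A=ray(p,*Z(*e[0]),.045);B=ray(p,*Z(*e[1]),.045);print(A.round(4),B.round(4),(A+B)/2,np.linalg.norm(A-B))
E
```

```text
[0.5318 0.0705 0.0055]
[0.5308 0.0069 0.0055]
[ 0.5299 -0.0567  0.0055]
[0.5871 0.0657 0.045 ] [ 0.5861 -0.0558  0.045 ] [0.58660696 0.00494973 0.045     ] 0.12152037980782297
```

Call:
step_arm([
  [0.85,0.01,-0.015,-0.01,0],
  [0.85,0.02,-0.03,-0.02,0],
  [0.85,0.025,-0.035,-0.025,0],
  [0.85,0.022,-0.033,-0.02,0],
  [0.85,0.016,-0.025,-0.015,0],
  [0.85,0.008,-0.012,-0.008,0],
  [0.85,0.002,-0.003,-0.002,0],
  [0.85,0,0,0,0],
])

```text
t: 32.42
tool_pos: [0.5826, 0.007, 0.1034]
tool_rot: [2.232, 2.207, -0.017]
contact_force: [1.0, -0.2, -0.0]
opening: 0.0729
```

```bash
python3 -c "
from h import *
st2()"
```

```text
t 32.42 pos [0.5826 0.007  0.1034] psi -0.64 open 0.0729 F [ 1.  -0.2 -0. ] q6 -0.1
[-0.111  0.069  1.817 -0.01   1.26  -0.096] tilt [-0.0058 -0.0092]
```

Call:
step_arm([
  [0.85,0.004,-0.002,-0.01,-0.5],
  [0.85,0,0,-0.015,0],
  [0.85,0,0,-0.015,0],
  [0.85,0,0,-0.008,0],
  [0.85,0,0,0,0],
])

```text
t: 33.05
tool_pos: [0.5859, 0.0073, 0.0525]
tool_rot: [2.239, 2.201, -0.016]
contact_force: [0.1, -0.0, 0.5]
opening: 0.0728
```

```bash
python3 -c "
from h import *
st2()
shot('scene','s12')
a=cv2.imread('pics/s12.png');cv2.imwrite('pics/s12c.png',cv2.resize(a[110:310,190:390],None,fx=3,fy=3,interpolation=cv2.INTER_CUBIC))"
```

```text
t 33.05 pos [0.5859 0.0073 0.0525] psi -0.99 open 0.0728 F [ 0.1 -0.   0.5] q6 -0.09
[-0.11   0.141  1.835 -0.01   1.17  -0.089] tilt [-0.0056 -0.0088]
```

View pics/s12c.png

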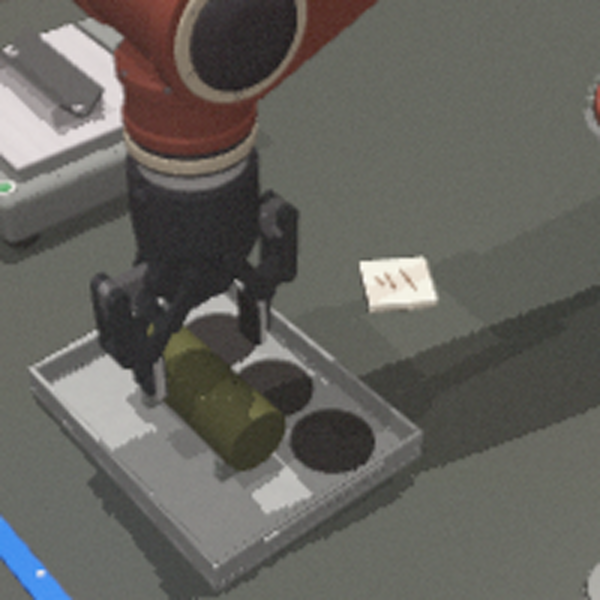

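Call:
step_arm([
  [0.85,0,-0.001,-0.012,0],
  [0.85,0,0,-0.012,0],
  [0.85,0,0,-0.005,0],
  [0.85,0,0,0,0],
], newtons=60)

```text
t: 33.6
tool_pos: [0.5866, 0.006, 0.0225]
tool_rot: [2.238, 2.199, -0.014]
contact_force: [0.3, -0.4, 0.3]
opening: 0.0725
```

```bash
python3 -c "
from h import *
st2()"
```

```text
t 33.6 pos [0.5866 0.006  0.0225] psi -1.0 open 0.0725 F [ 0.3 -0.4  0.3] q6 -0.09
[-0.112  0.184  1.844 -0.01   1.116 -0.09 ] tilt [-0.0038 -0.009 ]
```

Call:
step_arm([
  [0.85,0,0,-0.003,0],
  [0.85,0,0,0,0],
  [0,0,0,0,0],
  [0,0,0,0,0],
  [0,0,0,0,0],
  [0,0,0,0,0],
  [0,0,0,0,0],
], newtons=60)

```text
t: 34.48
tool_pos: [0.5887, 0.0059, 0.021]
tool_rot: [2.235, 2.197, -0.009]
contact_force: [2.1, 0.8, -1.0]
opening: 0.0461
```

```bash
python3 -c "
from h import *
st2()
shot('scene','s13')
a=cv2.imread('pics/s13.png');cv2.imwrite('pics/s13c.png',cv2.resize(a[110:310,190:390],None,fx=3,fy=3,interpolation=cv2.INTER_CUBIC))"
```

```text
t 34.48 pos [0.5887 0.0059 0.021 ] psi -0.99 open 0.0461 F [ 2.1  0.8 -1. ] q6 -0.09
[-0.112  0.188  1.843 -0.01   1.109 -0.09 ] tilt [ 0.0011 -0.0095]
```

View pics/s13c.png

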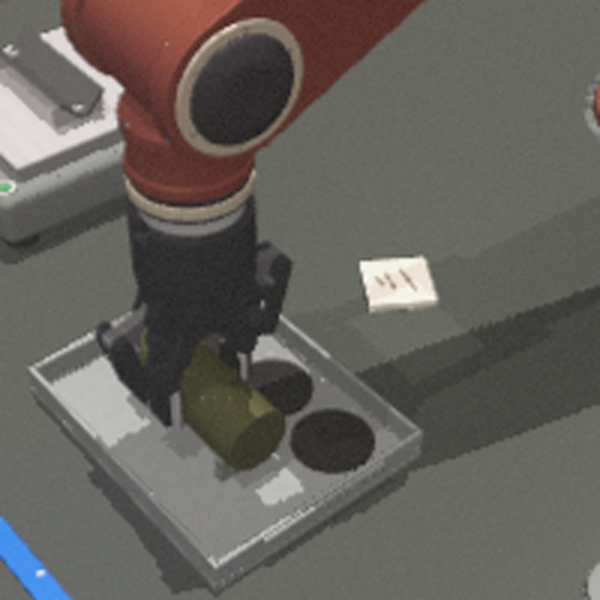

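Call:
step_arm([
  [0.75,0,0,0,0],
  [0.75,0,0,0,0],
  [0.75,-0.001,0,-0.005,0],
  [0.75,0,0,0,0],
  [0.75,0,0,-0.003,0],
  [0.75,0,0,0,0],
  [0,0,0,0,0],
  [0,0,0,0,0],
  [0,0,0,0,0],
  [0,0,0,0,0],
  [0,0,0,0,0],
], newtons=60)

```text
t: 35.9
tool_pos: [0.5888, 0.0058, 0.0129]
tool_rot: [2.233, 2.195, -0.006]
contact_force: [1.5, -0.1, -1.1]
opening: 0.0465
```

```bash
python3 -c "
from h import *
st2()"
```

```text
t 35.9 pos [0.5888 0.0058 0.0129] psi -0.97 open 0.0465 F [ 1.5 -0.1 -1.1] q6 -0.09
[-0.112  0.198  1.847 -0.01   1.091 -0.09 ] tilt [ 0.0044 -0.0096]
```

Call:
step_arm([
  [0.75,0,0,0,0],
  [0.75,0,0,0,0],
  [0.75,-0.001,0,0.005,0],
  [0.75,0,0,0,0],
  [0,0,0,0,0],
  [0,0,0,0,0],
  [0,0,0,0,0],
  [0,0,0,0,0],
  [0,0,0,0,0],
], newtons=60)

```text
t: 37.02
tool_pos: [0.5888, 0.0058, 0.019]
tool_rot: [2.232, 2.194, -0.002]
contact_force: [0.1, 0.4, 0.8]
opening: 0.0461
```

```bash
python3 -c "
from h import *
st2()"
```

```text
t 37.02 pos [0.5888 0.0058 0.019 ] psi -0.98 open 0.0461 F [0.1 0.4 0.8] q6 -0.09
[-0.112  0.187  1.847 -0.01   1.098 -0.091] tilt [ 0.0075 -0.0098]
```

Lift a little first and check the hold.

Call:
step_arm([
  [0,0,0,0.008,0],
  [0,0,0,0.012,0],
  [0,0,0,0.015,0],
  [0,0,0,0.01,0],
  [0,0,0,0,0],
], newtons=60)

```text
t: 37.65
tool_pos: [0.5853, 0.0062, 0.0639]
tool_rot: [2.236, 2.197, -0.009]
contact_force: [-0.2, 0.1, -5.1]
opening: 0.046
```

```bash
python3 -c "
from h import *
st2()
shot('scene','s14')
a=cv2.imread('pics/s14.png');cv2.imwrite('pics/s14c.png',cv2.resize(a[110:310,190:390],None,fx=3,fy=3,interpolation=cv2.INTER_CUBIC))"
```

```text
t 37.65 pos [0.5853 0.0062 0.0639] psi -1.0 open 0.046 F [-0.2  0.1 -5.1] q6 -0.09
[-0.112  0.121  1.836 -0.01   1.184 -0.091] tilt [ 0.0006 -0.009 ]
```

View pics/s14c.png

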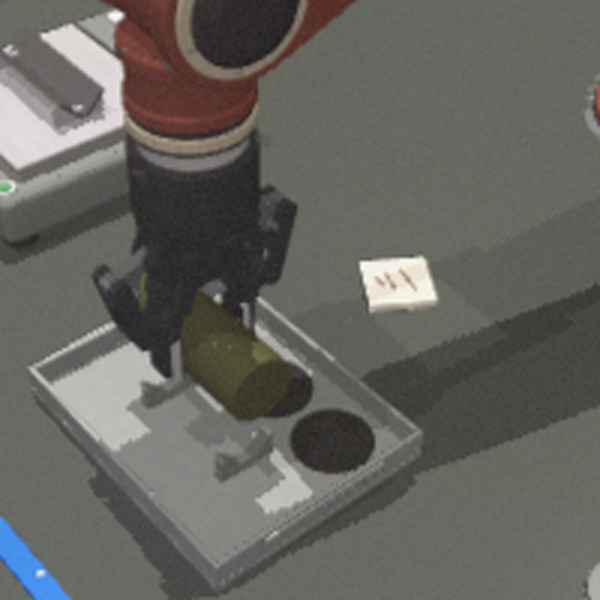

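Call:
step_arm([
  [0,0,0,0.015,0],
  [0,0,0,0.025,0],
  [0,0,0,0.03,0],
  [0,0,0,0.02,0],
  [0,0,0,0.01,0],
  [0,-0.005,-0.02,0.002,0],
  [0,-0.01,-0.035,0.002,0],
  [0,-0.012,-0.045,0.002,0],
  [0,-0.012,-0.045,0.002,-0.2],
  [0,-0.012,-0.045,0.002,-0.2],
  [0,-0.012,-0.045,0.002,-0.2],
  [0,-0.01,-0.04,0.001,-0.2],
  [0,-0.007,-0.028,0.001,0],
  [0,-0.004,-0.015,0.001,0],
  [0,-0.001,-0.005,0,0],
  [0,0,0,0,0],
])

```text
t: 39.7
tool_pos: [0.4843, -0.3296, 0.1715]
tool_rot: [-2.249, -2.173, 0.026]
contact_force: [-0.3, 0.9, -4.8]
opening: 0.0458
```

```bash
python3 -c "
from h import *
st2()
p=shot('top','t15')
a=cv2.imread('pics/t15.png');cv2.imwrite('pics/t15c.png',cv2.resize(a[150:310,330:510],None,fx=4,fy=4,interpolation=cv2.INTER_CUBIC)[:600])"
```

```text
t 39.7 pos [ 0.4843 -0.3296  0.1715] psi -1.97 open 0.0458 F [-0.3  0.9 -4.8] q6 -0.68
[-0.717  0.015  1.753 -0.015  1.388 -0.68 ] tilt [-0.0211 -0.0016]
```

View pics/t15c.png

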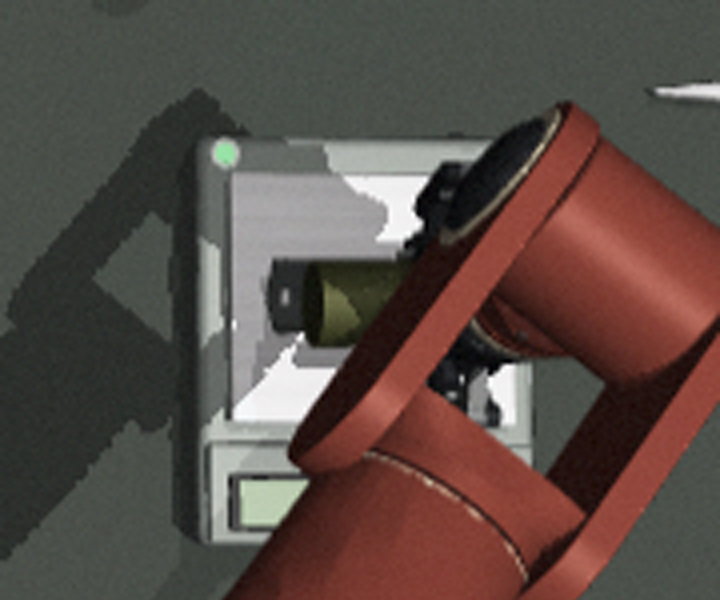

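```bash
python3 - <<'E'
from h import *
import pickle
p=pickle.load(open('top0.pkl','rb'))
Z=lambda u,v:(330+u/4,150+v/4)
print(ray(p,*Z(325,303),.21),ray(p,*Z(306,303),.172),ray(p,*Z(315,304),.191))
print('cradle left bolts',ray(p,*Z(285,295),.076),'left end bottom', ray(p,*Z(268,296),.075))
p2=[ray(p,*Z(330,262),.1915),ray(p,*Z(330,345),.1915)];print(p2)
E
```

```text
[ 0.4855963  -0.27357914  0.21      ] [ 0.48734909 -0.27276622  0.172     ] [ 0.48593775 -0.27296145  0.191     ]
cradle left bolts [ 0.4961618  -0.28398163  0.076     ] left end bottom [ 0.49590018 -0.27404319  0.075     ]
[array([ 0.50840332, -0.28206506,  0.1915    ]), array([ 0.46357725, -0.27988234,  0.1915    ])]
```

Call:
step_arm([
  [0,0.005,-0.004,-0.01,0],
  [0,0.003,-0.003,-0.02,0],
  [0,0,0,-0.015,0],
  [0,0,0,-0.007,0],
  [0,0,0,0,0],
])

```text
t: 40.38
tool_pos: [0.4931, -0.3334, 0.1137]
tool_rot: [-2.242, -2.176, 0.025]
contact_force: [-0.2, -0.4, -4.8]
opening: 0.0461
```

```bash
python3 -c "
from h import *
st2()"
```

```text
t 40.38 pos [ 0.4931 -0.3334  0.1137] psi -1.72 open 0.0461 F [-0.2 -0.4 -4.8] q6 -0.68
[-0.713  0.096  1.771 -0.015  1.294 -0.678] tilt [-0.0237  0.0013]
```

Call:
step_arm([
  [0,0,-0.002,-0.006,0],
  [0,0,0,-0.006,0],
  [0,0,0,-0.002,0],
  [0,0,0,0,0],
])

```text
t: 40.88
tool_pos: [0.4937, -0.3363, 0.1002]
tool_rot: [-2.244, -2.177, 0.025]
contact_force: [0.1, -0.3, -4.4]
opening: 0.0461
```

```bash
python3 -c "
from h import *
st2()
p=shot('scene','s16');t=shot('top','t16')
a=cv2.imread('pics/s16.png');b=cv2.imread('pics/t16.png');cv2.imwrite('pics/st16.png',np.hstack([cv2.resize(a[80:230,130:330],None,fx=2,fy=2,interpolation=cv2.INTER_CUBIC),cv2.resize(b[150:300,330:510],None,fx=2,fy=2,interpolation=cv2.INTER_CUBIC)]))"
```

```text
t 40.88 pos [ 0.4937 -0.3363  0.1002] psi -1.74 open 0.0461 F [ 0.1 -0.3 -4.4] q6 -0.68
[-0.716  0.114  1.775 -0.015  1.268 -0.681] tilt [-0.0219 -0.0004]
```

View pics/st16.png

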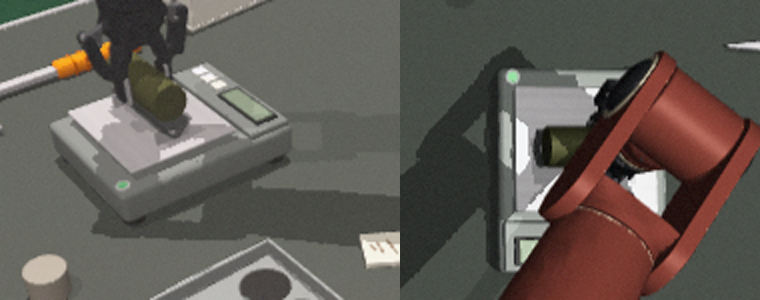

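Looks aligned with the trough. Lower in small steps until contact (expected TCP z ≈ 0.089).

Call:
step_arm([
  [0,0,0.001,-0.005,0],
  [0,0,0,0,0],
  [0,0,0,-0.003,0],
  [0,0,0,0,0],
])

```text
t: 41.48
tool_pos: [0.494, -0.3354, 0.0922]
tool_rot: [-2.245, -2.178, 0.025]
contact_force: [0.7, -0.6, -5.3]
opening: 0.0459
```

```bash
python3 -c "
from h import *
st2()"
```

```text
t 41.48 pos [ 0.494  -0.3354  0.0922] psi -1.73 open 0.0459 F [ 0.7 -0.6 -5.3] q6 -0.68
[-0.714  0.122  1.781 -0.015  1.254 -0.679] tilt [-0.021  -0.0011]
```

Call:
step_arm([
  [0,0,0,-0.003,0],
  [0,0,0,0,0],
])

```text
t: 41.72
tool_pos: [0.4939, -0.3359, 0.0903]
tool_rot: [-2.245, -2.178, 0.027]
contact_force: [-1.8, 0.2, -2.5]
opening: 0.0462
```

```bash
python3 -c "
from h import *
st2()"
```

```text
t 41.73 pos [ 0.4939 -0.3359  0.0903] psi -1.75 open 0.0462 F [-1.8  0.2 -2.5] q6 -0.68
[-0.714  0.125  1.782 -0.017  1.25  -0.679] tilt [-0.0216 -0.0021]
```

Call:
step_arm([
  [0,0,0,-0.002,0],
  [0,0,0,0,0],
])

```text
t: 41.98
tool_pos: [0.4938, -0.3361, 0.0901]
tool_rot: [-2.245, -2.177, 0.027]
contact_force: [-1.7, 1.7, -2.8]
opening: 0.046
```

```bash
python3 -c "
from h import *
st2()"
```

```text
t 41.98 pos [ 0.4938 -0.3361  0.0901] psi -1.77 open 0.046 F [-1.7  1.7 -2.8] q6 -0.68
[-0.714  0.125  1.781 -0.017  1.25  -0.678] tilt [-0.0223 -0.0022]
```

Call:
step_arm([
  [0,0,0,-0.003,0],
  [0,0,0,-0.001,0],
])

```text
t: 42.22
tool_pos: [0.4937, -0.3362, 0.0897]
tool_rot: [-2.245, -2.176, 0.028]
contact_force: [-5.1, 2.4, 1.1]
opening: 0.0459
```

```bash
python3 -c "
from h import *
st2()"
```

```text
t 42.23 pos [ 0.4937 -0.3362  0.0897] psi -1.78 open 0.0459 F [-5.1  2.4  1.1] q6 -0.68
[-0.714  0.127  1.781 -0.018  1.251 -0.678] tilt [-0.0238 -0.0017]
```

Call:
step_arm([
  [0.56,-0.001,0,0,0],
  [0.6,0,0,0,0],
  [0.7,0,0,0,0],
  [0.85,0,0,0,0],
  [0.85,0,0,0,0],
  [0.85,0,0,0,0],
])

```text
t: 42.98
tool_pos: [0.4952, -0.3377, 0.0916]
tool_rot: [-2.249, -2.181, 0.026]
contact_force: [-0.6, 0.3, -0.9]
opening: 0.0726
```

```bash
python3 -c "
from h import *
st2()
p=shot('scene','s17');t=shot('top','t17')
a=cv2.imread('pics/s17.png');b=cv2.imread('pics/t17.png');cv2.imwrite('pics/st17.png',np.hstack([cv2.resize(a[80:230,130:330],None,fx=2,fy=2,interpolation=cv2.INTER_CUBIC),cv2.resize(b[150:300,330:510],None,fx=2,fy=2,interpolation=cv2.INTER_CUBIC)]))"
```

```text
t 42.98 pos [ 0.4952 -0.3377  0.0916] psi -1.76 open 0.0726 F [-0.6  0.3 -0.9] q6 -0.68
[-0.715  0.125  1.78  -0.016  1.247 -0.679] tilt [-0.0174 -0.0056]
```

View pics/st17.png

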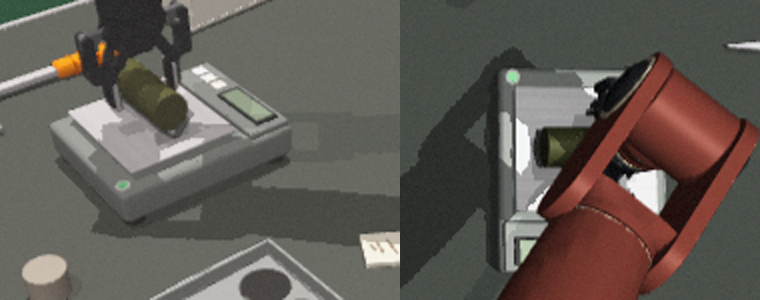

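Call:
step_arm([
  [0.85,0,0,0.01,0],
  [0.85,0,0,0.02,0],
  [0.85,0,0,0.035,0],
  [0.85,0,0,0.04,0],
  [0.85,0,0,0.03,0],
  [0.85,0,0.01,0.01,0],
  [0.85,0,0.03,0,0],
  [0.85,-0.003,0.05,0,0],
  [0.85,-0.005,0.055,0,0],
  [0.85,-0.005,0.055,0,0],
  [0.85,-0.005,0.055,0,0],
  [0.85,-0.005,0.055,0,0],
  [0.85,-0.005,0.04,0,0],
  [0.85,-0.003,0.02,0,0],
  [0.85,0,0,0,0],
])

```text
t: 44.95
tool_pos: [0.4574, 0.048, 0.2474]
tool_rot: [-2.25, -2.185, 0.023]
contact_force: [0.7, -1.2, 0.5]
opening: 0.0726
```

```bash
python3 - <<'E'
from h import *
st2()
b=shot('top','t18');shot('scene','s18')
a=cv2.imread('pics/t18.png');cv2.imwrite('pics/t18c.png',cv2.resize(a[175:295,370:470],None,fx=6,fy=5,interpolation=cv2.INTER_CUBIC))
for q in ['jar','square','dropper','core']: print(q,[(np.round(r['bbox']).tolist(),round(r['p'],2)) for r in ctrl.spot_in(b,q)[:2]])
E
```

```text
t 44.95 pos [0.4574 0.048  0.2474] psi -1.67 open 0.0726 F [ 0.7 -1.2  0.5] q6 -0.02
[-0.053 -0.358  1.953 -0.007  1.56  -0.024] tilt [-0.0142 -0.0065]
jar [([135.0, 200.0, 165.0, 220.0], 0.58)]
square [([117.0, 231.0, 150.0, 252.0], 0.74)]
dropper [([133.0, 267.0, 164.0, 288.0], 0.64), ([232.0, 158.0, 325.0, 233.0], 0.25)]
core [([352.0, 128.0, 372.0, 153.0], 0.75), ([400.0, 214.0, 455.0, 233.0], 0.74)]
```

View pics/t18c.png

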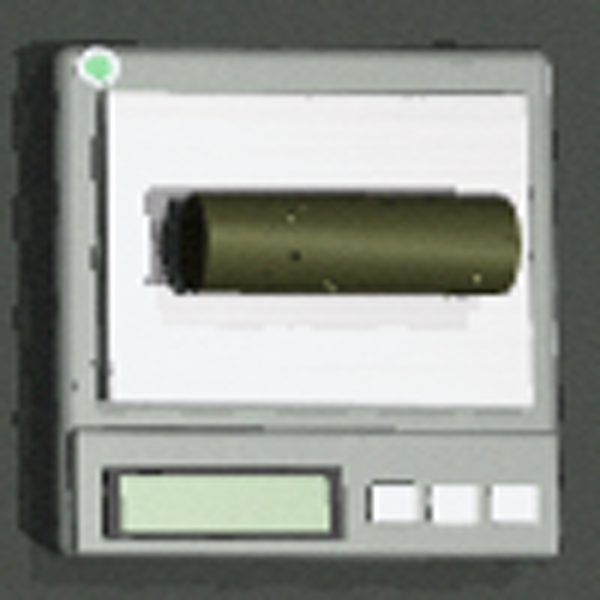

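View pics/s18.png

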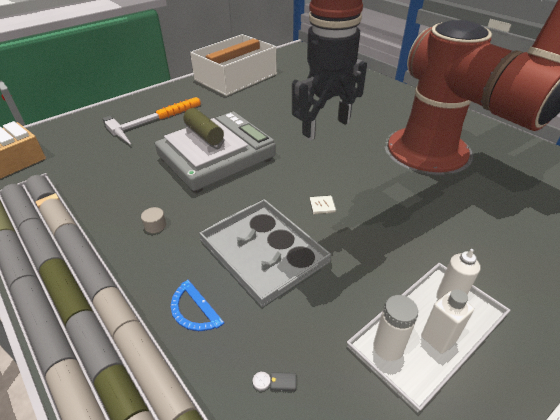

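```bash
python3 - <<'E'
from h import *
import pickle
p=pickle.load(open('top0.pkl','rb'))
Z=lambda u,v:(370+u/6,175+v/5)
A=ray(p,*Z(209,245),.131);B=ray(p,*Z(521,245),.109)
A2=ray(p,*Z(190,245),.109)
print(A,A2,B)
A=ray(p,*Z(207,245),.13);B=ray(p,*Z(516,245),.128);print(A,B,(A+B)/2,np.linalg.norm(A-B))
# predicted projections of core at cradle (0.4932,-0.338)
c=np.array([.4932,-.338,.109]);th=np.radians(-1.9);ax=np.array([-np.sin(th),np.cos(th),0])
for s in (.06,-.06):
  for dz in (.0238,0,-.0238):
    u=proj(p,c+ax*s+[0,0,dz]);print(s,dz,((u-[370,175])*[6,5]).round())
E
```

```text
[ 0.49301772 -0.27919668  0.131     ] [ 0.49415037 -0.27716312  0.109     ] [ 0.49046562 -0.40543709  0.109     ]
[ 0.49308146 -0.27867758  0.13      ] [ 0.48977882 -0.39704921  0.128     ] [ 0.49143014 -0.33786339  0.129     ] 0.11843458023556144
0.06 0.0238 [207. 240.]
0.06 0 [192. 243.]
0.06 -0.0238 [178. 245.]
-0.06 0.0238 [522. 241.]
-0.06 0 [502. 244.]
-0.06 -0.0238 [482. 246.]
```

Call:
step_arm([
  [0.85,-0.004,0.02,0,0],
  [0.85,-0.01,0.04,-0.004,0],
  [0.85,-0.012,0.05,-0.006,0],
  [0.85,-0.012,0.05,-0.006,0.1],
  [0.85,-0.011,0.045,-0.006,0.1],
  [0.85,-0.008,0.03,-0.004,0.1],
  [0.85,-0.005,0.02,-0.002,0],
  [0.85,-0.002,0.01,0,0],
  [0.85,0,0,0,0],
], newtons=40)

```text
t: 46.38
tool_pos: [0.3955, 0.3123, 0.219]
tool_rot: [-2.267, -2.171, 0.023]
contact_force: [1.3, 0.4, -0.5]
opening: 0.0729
```

```bash
python3 -c "
from h import *
st2()"
```

```text
t 46.38 pos [0.3955 0.3123 0.219 ] psi -2.49 open 0.0729 F [ 1.3  0.4 -0.5] q6 0.56
[ 5.210e-01 -2.240e-01  1.894e+00 -1.000e-03  1.487e+00  5.640e-01] tilt [-0.0126 -0.0081]
```

Call:
step_arm([
  [0.85,-0.006,0.008,0,1.2],
  [0.85,0,0.001,-0.02,0],
  [0.85,0,0,-0.03,0],
  [0.85,0,0,-0.03,0],
  [0.85,0,0,-0.025,0],
  [0.85,0,0,-0.01,0],
  [0.85,0,0,0,0],
])

```text
t: 47.25
tool_pos: [0.3884, 0.3175, 0.0957]
tool_rot: [-2.248, -2.191, 0.028]
contact_force: [0.6, 0.1, 0.4]
opening: 0.0725
```

```bash
python3 -c "
from h import *
st2()"
```

```text
t 47.25 pos [0.3884 0.3175 0.0957] psi -1.48 open 0.0725 F [0.6 0.1 0.4] q6 0.56
[ 5.380e-01 -1.070e-01  2.005e+00 -2.000e-03  1.261e+00  5.640e-01] tilt [-0.0144 -0.0109]
```

Call:
step_arm([
  [0.85,0,0.002,-0.012,0],
  [0.85,0,0,-0.01,0],
  [0.85,0,0,-0.004,0],
  [0.85,0,0,0,0],
])

```text
t: 47.75
tool_pos: [0.3899, 0.3205, 0.0702]
tool_rot: [-2.249, -2.192, 0.022]
contact_force: [-0.2, -0.1, 0.0]
opening: 0.0727
```

```bash
python3 -c "
from h import *
st2()
p=shot('scene','s19')
a=cv2.imread('pics/s19.png');cv2.imwrite('pics/s19c.png',cv2.resize(a[200:400,340:560],None,fx=3,fy=3,interpolation=cv2.INTER_CUBIC))"
```

```text
t 47.75 pos [0.3899 0.3205 0.0702] psi -1.48 open 0.0727 F [-0.2 -0.1  0. ] q6 0.57
[ 5.420e-01 -6.700e-02  2.015e+00 -2.000e-03  1.207e+00  5.680e-01] tilt [-0.0107 -0.0088]
```

View pics/s19c.png

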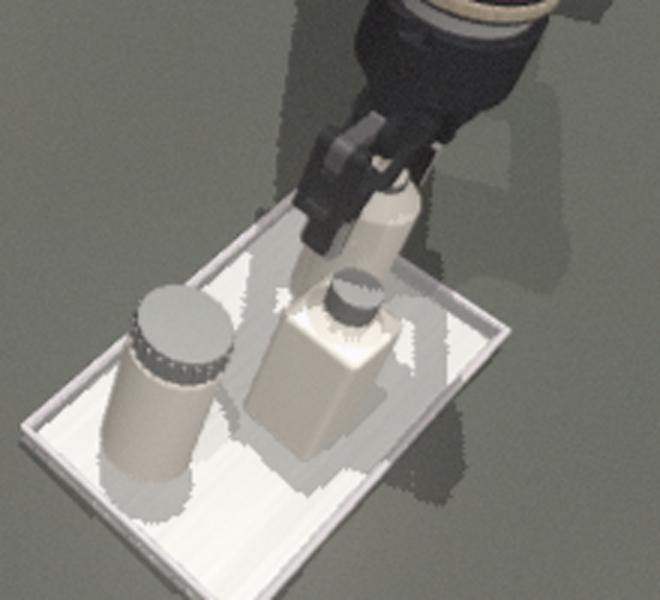

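Call:
step_arm([
  [0.85,0,0,-0.003,0],
  [0.85,0,0,0,0],
  [0,0,0,0,0],
  [0,0,0,0,0],
  [0,0,0,0,0],
  [0,0,0,0,0],
])

```text
t: 48.55
tool_pos: [0.3906, 0.321, 0.0684]
tool_rot: [-2.249, -2.192, 0.018]
contact_force: [-0.0, -0.2, 0.2]
opening: 0.0473
```

```bash
python3 -c "
from h import *
st2()"
```

```text
t 48.55 pos [0.3906 0.321  0.0684] psi -1.48 open 0.0473 F [-0.  -0.2  0.2] q6 0.57
[ 5.420e-01 -6.400e-02  2.016e+00 -2.000e-03  1.201e+00  5.680e-01] tilt [-0.0089 -0.0076]
```

Call:
step_arm([
  [0,0,0,0.015,0],
  [0,0,0,0.025,0],
  [0,0,0,0.03,0],
  [0,0,0,0.03,0],
  [0,0,0,0.03,0],
  [0,0,0,0.015,0],
  [0,0.006,-0.02,0,0],
  [0,0.014,-0.04,0,0],
  [0,0.018,-0.05,0,0],
  [0,0.018,-0.05,0,0],
  [0,0.018,-0.05,0,0],
  [0,0.018,-0.05,0,0],
  [0,0.016,-0.045,0,0],
  [0,0.012,-0.033,0,0],
  [0,0.007,-0.02,0,0],
  [0,0.003,-0.007,0,0],
  [0,0,0,0,0],
])

```text
t: 50.68
tool_pos: [0.5191, -0.0564, 0.2201]
tool_rot: [-2.245, -2.192, 0.018]
contact_force: [0.5, -0.2, -1.3]
opening: 0.047
```

```bash
python3 -c "
from h import *
st2()"
```

```text
t 50.67 pos [ 0.5191 -0.0564  0.2201] psi -1.37 open 0.047 F [ 0.5 -0.2 -1.3] q6 -0.22
[-0.246 -0.182  1.855 -0.008  1.477 -0.222] tilt [-0.011  -0.0054]
```

Call:
step_arm([
  [0,0.01,0,0,0.2],
  [0,0.002,-0.001,-0.02,0],
  [0,0,0,-0.03,0],
  [0,0,0,-0.03,0],
  [0,0,0,-0.025,0],
  [0,0,0,-0.012,0],
  [0,0,0,0,0],
])

```text
t: 51.55
tool_pos: [0.5291, -0.0521, 0.0936]
tool_rot: [-2.23, -2.201, 0.022]
contact_force: [0.3, -0.5, -0.0]
opening: 0.0474
```

```bash
python3 -c "
from h import *
st2()"
```

```text
t 51.55 pos [ 0.5291 -0.0521  0.0936] psi -0.75 open 0.0474 F [ 0.3 -0.5 -0. ] q6 -0.22
[-0.234 -0.032  1.938 -0.007  1.25  -0.219] tilt [-0.016  -0.0034]
```

Call:
step_arm([
  [0,0.001,-0.003,-0.01,0],
  [0,0,0,-0.006,0],
  [0,0,0,-0.002,0],
  [0,0,0,0,0],
])

```text
t: 52.05
tool_pos: [0.5322, -0.0557, 0.077]
tool_rot: [-2.232, -2.204, 0.018]
contact_force: [0.3, -0.2, -1.3]
opening: 0.0468
```

```bash
python3 -c "
from h import *
st2()"
```

```text
t 52.05 pos [ 0.5322 -0.0557  0.077 ] psi -0.74 open 0.0468 F [ 0.3 -0.2 -1.3] q6 -0.22
[-0.24  -0.005  1.942 -0.008  1.214 -0.224] tilt [-0.0112 -0.0045]
```

Call:
step_arm([
  [0,-0.003,0.001,-0.004,0],
  [0,0,0,0,0],
  [0,0,0,-0.003,0],
  [0,0,0,0,0],
])

```text
t: 52.55
tool_pos: [0.5294, -0.0547, 0.0704]
tool_rot: [-2.233, -2.205, 0.016]
contact_force: [0.2, 0.2, -0.6]
opening: 0.0469
```

```bash
python3 -c "
from h import *
st2()"
```

```text
t 52.55 pos [ 0.5294 -0.0547  0.0704] psi -0.74 open 0.0469 F [ 0.2  0.2 -0.6] q6 -0.22
[-0.239 -0.004  1.953 -0.008  1.2   -0.223] tilt [-0.0098 -0.0049]
```

Call:
step_arm([
  [0,0.001,0,-0.002,0],
  [0,0,0,0,0],
])

```text
t: 52.8
tool_pos: [0.531, -0.0549, 0.0696]
tool_rot: [-2.234, -2.205, 0.017]
contact_force: [0.4, -0.1, -0.6]
opening: 0.0469
```

```bash
python3 -c "
from h import *
st2()"
```

```text
t 52.8 pos [ 0.531  -0.0549  0.0696] psi -0.74 open 0.0469 F [ 0.4 -0.1 -0.6] q6 -0.22
[-2.390e-01  1.000e-03  1.950e+00 -8.000e-03  1.198e+00 -2.230e-01] tilt [-0.0096 -0.0053]
```

Call:
step_arm([
  [0,0,0,-0.002,0],
  [0,0,0,0,0],
])

```text
t: 53.05
tool_pos: [0.5317, -0.0552, 0.0696]
tool_rot: [-2.234, -2.206, 0.017]
contact_force: [0.4, 0.2, -1.4]
opening: 0.0469
```

```bash
python3 -c "
from h import *
st2()"
```

```text
t 53.05 pos [ 0.5317 -0.0552  0.0696] psi -0.73 open 0.0469 F [ 0.4  0.2 -1.4] q6 -0.22
[-0.239  0.002  1.949 -0.008  1.198 -0.223] tilt [-0.0092 -0.0059]
```

Call:
step_arm([
  [0,-0.001,0,-0.001,0],
  [0.56,0,0,0,0],
  [0.65,0,0,0,0],
  [0.85,0,0,0,0],
  [0.85,0,0,0,0],
  [0.85,0,0,0,0],
])

```text
t: 53.8
tool_pos: [0.5307, -0.0552, 0.0681]
tool_rot: [-2.234, -2.206, 0.016]
contact_force: [-0.0, -0.2, -0.2]
opening: 0.0728
```

```bash
python3 -c "
from h import *
st2()
p=shot('scene','s20')
a=cv2.imread('pics/s20.png');cv2.imwrite('pics/s20c.png',cv2.resize(a[110:310,190:390],None,fx=3,fy=3,interpolation=cv2.INTER_CUBIC))"
```

```text
t 53.8 pos [ 0.5307 -0.0552  0.0681] psi -0.73 open 0.0728 F [-0.  -0.2 -0.2] q6 -0.22
[-0.239  0.002  1.952 -0.008  1.195 -0.223] tilt [-0.0088 -0.0058]
```

View pics/s20c.png

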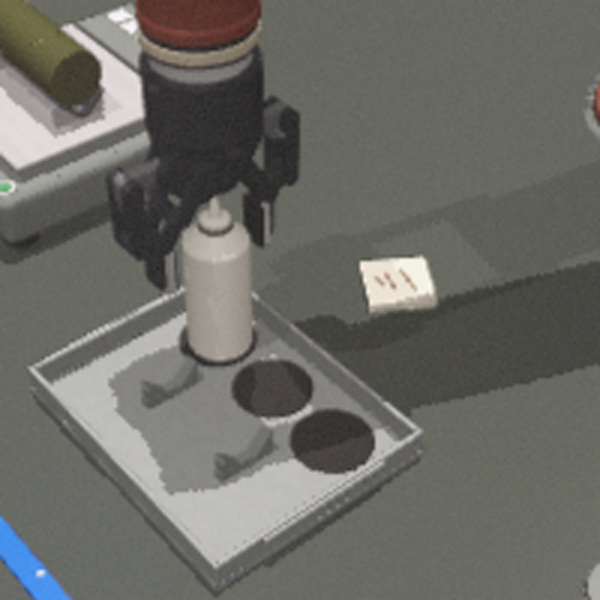

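Call:
step_arm([
  [0.85,0,0,0.02,0],
  [0.85,0,0,0.035,0],
  [0.85,0,0,0.04,0],
  [0.85,0,0,0.035,0],
  [0.85,0,0,0.015,0],
  [0.85,-0.003,0.025,0,0],
  [0.85,-0.006,0.045,0,0],
  [0.85,-0.007,0.055,0,-0.1],
  [0.85,-0.007,0.055,0,-0.1],
  [0.85,-0.007,0.055,0,-0.1],
  [0.85,-0.007,0.055,0,-0.1],
  [0.85,-0.006,0.05,0,0],
  [0.85,-0.005,0.035,0,0],
  [0.85,-0.003,0.02,0,0],
  [0.85,-0.001,0.007,0,0],
  [0.85,0,0,0,0],
])

```text
t: 55.85
tool_pos: [0.4702, 0.3565, 0.2059]
tool_rot: [-2.242, -2.188, 0.038]
contact_force: [0.1, -0.1, -0.5]
opening: 0.0728
```

```bash
python3 -c "
from h import *
st2()"
```

```text
t 55.85 pos [0.4702 0.3565 0.2059] psi -1.39 open 0.0728 F [ 0.1 -0.1 -0.5] q6 0.55
[0.522 0.004 1.706 0.003 1.458 0.545] tilt [-0.0235 -0.0106]
```

Call:
step_arm([
  [0.85,0.002,0.002,-0.015,0],
  [0.85,0,0.002,-0.025,0],
  [0.85,0,0,-0.03,0],
  [0.85,0,0,-0.025,0],
  [0.85,0,0,-0.015,0],
  [0.85,0,0,-0.004,0],
  [0.85,0,0,0,0],
])

```text
t: 56.72
tool_pos: [0.4741, 0.3543, 0.0853]
tool_rot: [-2.252, -2.179, 0.04]
contact_force: [-0.3, 0.3, 0.4]
opening: 0.0729
```

```bash
python3 -c "
from h import *
st2()"
```

```text
t 56.73 pos [0.4741 0.3543 0.0853] psi -1.9 open 0.0729 F [-0.3  0.3  0.4] q6 0.55
[5.160e-01 1.250e-01 1.791e+00 1.000e-03 1.252e+00 5.480e-01] tilt [-0.0237 -0.0122]
```

Call:
step_arm([
  [0.85,-0.001,0.001,-0.008,0],
  [0.85,0,0,0,0],
  [0.85,0,0,-0.008,0],
  [0.85,0,0,0,0],
  [0.85,0,0,-0.003,0],
  [0.85,0,0,0,0],
])

```text
t: 57.48
tool_pos: [0.4747, 0.3565, 0.0679]
tool_rot: [-2.253, -2.18, 0.032]
contact_force: [0.8, 0.8, -0.9]
opening: 0.0723
```

```bash
python3 -c "
from h import *
st2()
p=shot('scene','s21')
a=cv2.imread('pics/s21.png');cv2.imwrite('pics/s21c.png',cv2.resize(a[200:400,340:560],None,fx=3,fy=3,interpolation=cv2.INTER_CUBIC))"
```

```text
t 57.48 pos [0.4747 0.3565 0.0679] psi -1.87 open 0.0723 F [ 0.8  0.8 -0.9] q6 0.55
[5.180e-01 1.470e-01 1.799e+00 1.000e-03 1.217e+00 5.500e-01] tilt [-0.0194 -0.0097]
```

View pics/s21c.png

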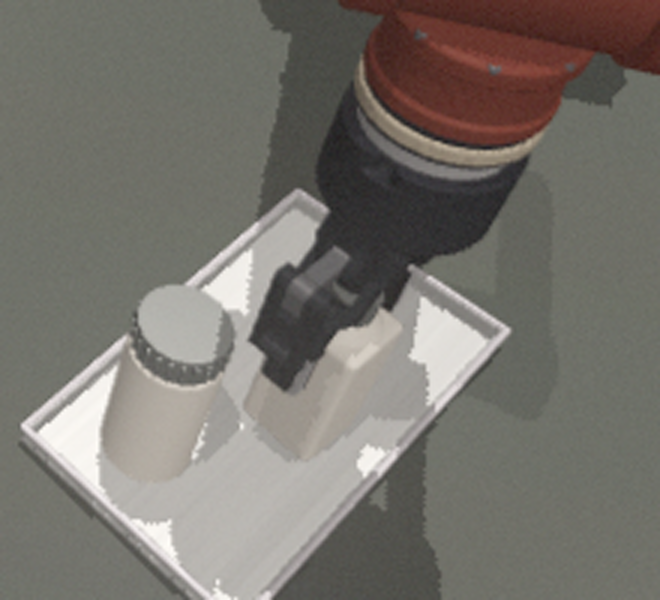

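Good. Lower slightly, grip, lift, and carry back.

Call:
step_arm([
  [0.85,0,0,-0.003,0],
  [0.85,0,0,0,0],
  [0,0,0,0,0],
  [0,0,0,0,0],
  [0,0,0,0,0],
  [0,0,0,0,0],
])

```text
t: 58.28
tool_pos: [0.4752, 0.3568, 0.0654]
tool_rot: [-2.253, -2.181, 0.03]
contact_force: [0.3, -0.7, -0.2]
opening: 0.0446
```

```bash
python3 -c "
from h import *
st2()"
```

```text
t 58.27 pos [0.4752 0.3568 0.0654] psi -1.88 open 0.0446 F [ 0.3 -0.7 -0.2] q6 0.55
[5.180e-01 1.510e-01 1.799e+00 1.000e-03 1.212e+00 5.500e-01] tilt [-0.0181 -0.009 ]
```

Call:
step_arm([
  [0,0,0,0.015,0],
  [0,0,0,0.025,0],
  [0,0,0,0.03,0],
  [0,0,0,0.03,0],
  [0,0,0,0.03,0],
  [0,0,0,0.015,0],
  [0,0.004,-0.02,0,0],
  [0,0.007,-0.04,0,0],
  [0,0.009,-0.05,0,0],
  [0,0.009,-0.05,0,0],
  [0,0.009,-0.05,0,0],
  [0,0.009,-0.05,0,0],
  [0,0.008,-0.04,0,0],
  [0,0.005,-0.025,0,0],
  [0,0.002,-0.012,0,0],
  [0,0,0,0,0],
])

```text
t: 60.28
tool_pos: [0.5272, -0.0004, 0.2038]
tool_rot: [-2.248, -2.169, 0.062]
contact_force: [-0.7, -0.0, -2.4]
opening: 0.0441
```

```bash
python3 -c "
from h import *
st2()"
```

```text
t 60.27 pos [ 5.272e-01 -4.000e-04  2.038e-01] psi -2.08 open 0.0441 F [-0.7 -0.  -2.4] q6 -0.09
[-0.131 -0.136  1.843 -0.02   1.473 -0.093] tilt [-0.0405 -0.0149]
```

Call:
step_arm([
  [0,0.004,0.003,0,0.4],
  [0,0,0.001,-0.02,0],
  [0,0,0,-0.028,0],
  [0,0,0,-0.028,0],
  [0,0,0,-0.02,0],
  [0,0,0,-0.008,0],
  [0,0,0,0,0],
])

```text
t: 61.15
tool_pos: [0.528, 0.0102, 0.0903]
tool_rot: [-2.226, -2.184, 0.066]
contact_force: [0.3, 0.2, -1.9]
opening: 0.0447
```

```bash
python3 -c "
from h import *
st2()"
```

```text
t 61.15 pos [0.528  0.0102 0.0903] psi -1.12 open 0.0447 F [ 0.3  0.2 -1.9] q6 -0.09
[-0.112 -0.015  1.928 -0.019  1.273 -0.086] tilt [-0.046  -0.0133]
```

Call:
step_arm([
  [0,0.002,-0.002,-0.008,0],
  [0,0,0,0,0],
  [0,0,0,-0.006,0],
  [0,0,0,0,0],
])

```text
t: 61.65
tool_pos: [0.5319, 0.0081, 0.0777]
tool_rot: [-2.228, -2.186, 0.062]
contact_force: [-0.3, -0.1, -2.1]
opening: 0.0444
```

```bash
python3 -c "
from h import *
st2()"
```

```text
t 61.65 pos [0.5319 0.0081 0.0777] psi -1.1 open 0.0444 F [-0.3 -0.1 -2.1] q6 -0.09
[-0.115  0.008  1.929 -0.02   1.245 -0.089] tilt [-0.0417 -0.0139]
```

Call:
step_arm([
  [0,-0.001,-0.001,-0.004,0],
  [0,0,0,0,0],
  [0,0,0,-0.004,0],
  [0,0,0,0,0],
])

```text
t: 62.15
tool_pos: [0.5311, 0.0069, 0.0696]
tool_rot: [-2.229, -2.187, 0.061]
contact_force: [0.1, 0.9, -2.8]
opening: 0.0443
```

```bash
python3 -c "
from h import *
st2()"
```

```text
t 62.15 pos [0.5311 0.0069 0.0696] psi -1.11 open 0.0443 F [ 0.1  0.9 -2.8] q6 -0.09
[-0.117  0.016  1.936 -0.02   1.229 -0.091] tilt [-0.0409 -0.014 ]
```

Call:
step_arm([
  [0,0,0,-0.002,0],
  [0,0,0,0,0],
])

```text
t: 62.4
tool_pos: [0.5311, 0.0069, 0.0675]
tool_rot: [-2.229, -2.187, 0.061]
contact_force: [0.3, 0.2, -2.4]
opening: 0.0448
```

```bash
python3 -c "
from h import *
st2()"
```

```text
t 62.4 pos [0.5311 0.0069 0.0675] psi -1.11 open 0.0448 F [ 0.3  0.2 -2.4] q6 -0.09
[-0.117  0.019  1.936 -0.02   1.225 -0.091] tilt [-0.0408 -0.0139]
```

Call:
step_arm([
  [0,0,0,-0.002,0],
  [0,0,0,0,0],
])

```text
t: 62.65
tool_pos: [0.5319, 0.0068, 0.0671]
tool_rot: [-2.23, -2.188, 0.06]
contact_force: [0.7, -0.0, -2.6]
opening: 0.0446
```

```bash
python3 -c "
from h import *
st2()"
```

```text
t 62.65 pos [0.5319 0.0068 0.0671] psi -1.11 open 0.0446 F [ 0.7 -0.  -2.6] q6 -0.09
[-0.117  0.021  1.935 -0.02   1.223 -0.091] tilt [-0.0397 -0.0144]
```

Call:
step_arm([
  [0,0,0.0005,-0.002,0],
  [0,0,0,0,0],
])

```text
t: 62.9
tool_pos: [0.5326, 0.0068, 0.067]
tool_rot: [-2.23, -2.189, 0.061]
contact_force: [0.1, -0.4, -1.8]
opening: 0.0447
```

```bash
python3 -c "
from h import *
st2()"
```

```text
t 62.9 pos [0.5326 0.0068 0.067 ] psi -1.09 open 0.0447 F [ 0.1 -0.4 -1.8] q6 -0.09
[-0.116  0.022  1.934 -0.021  1.222 -0.09 ] tilt [-0.0392 -0.0157]
```

Call:
step_arm([
  [0,0,0,-0.002,0],
  [0,0,0,0,0],
])

```text
t: 63.15
tool_pos: [0.5331, 0.0067, 0.0669]
tool_rot: [-2.23, -2.189, 0.061]
contact_force: [0.3, 0.3, -2.0]
opening: 0.0447
```

```bash
python3 -c "
from h import *
st2()"
```

```text
t 63.15 pos [0.5331 0.0067 0.0669] psi -1.08 open 0.0447 F [ 0.3  0.3 -2. ] q6 -0.09
[-0.116  0.023  1.933 -0.022  1.222 -0.09 ] tilt [-0.0391 -0.016 ]
```

Seated (z no longer changing); release.

Call:
step_arm([
  [0.5,-0.001,0.0005,0,0],
  [0.57,0,0,0,0],
  [0.7,0,0,0,0],
  [0.85,0,0,0,0],
  [0.85,0,0,0,0],
  [0.85,0,0,0,0],
])

```text
t: 63.9
tool_pos: [0.5321, 0.0072, 0.0662]
tool_rot: [-2.23, -2.189, 0.061]
contact_force: [1.1, -0.4, -0.1]
opening: 0.0728
```

```bash
python3 -c "
from h import *
st2()
p=shot('scene','s22')
a=cv2.imread('pics/s22.png');cv2.imwrite('pics/s22c.png',cv2.resize(a[110:310,190:390],None,fx=3,fy=3,interpolation=cv2.INTER_CUBIC))"
```

```text
t 63.9 pos [0.5321 0.0072 0.0662] psi -1.09 open 0.0728 F [ 1.1 -0.4 -0.1] q6 -0.09
[-0.116  0.022  1.936 -0.022  1.22  -0.089] tilt [-0.0388 -0.0159]
```

View pics/s22c.png

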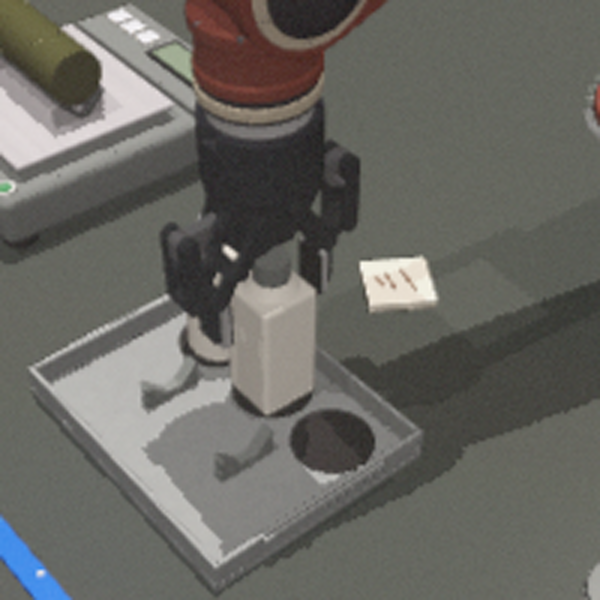

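Call:
step_arm([
  [0.85,0,0,0.02,0],
  [0.85,0,0,0.035,0],
  [0.85,0,0,0.04,0],
  [0.85,0,0,0.035,0],
  [0.85,0,0,0.015,0],
  [0.85,0.002,0.025,0,0],
  [0.85,0.003,0.045,0,0],
  [0.85,0.003,0.055,0,0],
  [0.85,0.003,0.055,0,0],
  [0.85,0.003,0.05,0,0],
  [0.85,0.003,0.035,0,0],
  [0.85,0.002,0.02,0,0],
  [0.85,0.001,0.01,0,0],
  [0.85,0,0,0,0],
])

```text
t: 65.7
tool_pos: [0.5506, 0.3092, 0.222]
tool_rot: [-2.238, -2.188, 0.06]
contact_force: [-0.1, -1.1, 0.8]
opening: 0.0724
```

```bash
python3 -c "
from h import *
st2()"
```

```text
t 65.7 pos [0.5506 0.3092 0.222 ] psi -1.31 open 0.0724 F [-0.1 -1.1  0.8] q6 0.42
[ 0.396  0.1    1.579 -0.004  1.503  0.419] tilt [-0.0353 -0.0191]
```

Call:
step_arm([
  [0.85,0.003,0.006,0,0],
  [0.85,0,0.004,-0.02,0],
  [0.85,0,0.002,-0.03,0],
  [0.85,0,0,-0.03,0],
  [0.85,0,0,-0.028,0],
  [0.85,0,0,-0.014,0],
  [0.85,0,0,-0.004,0],
  [0.85,0,0,0,0],
])

```text
t: 66.7
tool_pos: [0.5528, 0.3168, 0.0871]
tool_rot: [-2.244, -2.181, 0.067]
contact_force: [0.3, -0.2, -0.2]
opening: 0.0728
```

```bash
python3 -c "
from h import *
st2()"
```

```text
t 66.7 pos [0.5528 0.3168 0.0871] psi -1.67 open 0.0728 F [ 0.3 -0.2 -0.2] q6 0.44
[ 0.406  0.233  1.665 -0.005  1.288  0.436] tilt [-0.0386 -0.0213]
```

Call:
step_arm([
  [0.85,0,-0.003,-0.008,0],
  [0.85,0,0,0,0],
  [0.85,0,0,-0.009,0],
  [0.85,0,0,0,0],
  [0.85,0,-0.001,-0.004,0],
  [0.85,0,0,0,0],
])

```text
t: 67.45
tool_pos: [0.5547, 0.3134, 0.0679]
tool_rot: [-2.246, -2.182, 0.059]
contact_force: [0.4, -0.4, -0.6]
opening: 0.0726
```

```bash
python3 -c "
from h import *
st2()
p=shot('scene','s23')
a=cv2.imread('pics/s23.png');cv2.imwrite('pics/s23c.png',cv2.resize(a[200:400,340:560],None,fx=3,fy=3,interpolation=cv2.INTER_CUBIC))"
```

```text
t 67.45 pos [0.5547 0.3134 0.0679] psi -1.67 open 0.0726 F [ 0.4 -0.4 -0.6] q6 0.43
[ 0.4    0.252  1.678 -0.005  1.25   0.43 ] tilt [-0.0335 -0.0191]
```

View pics/s23c.png

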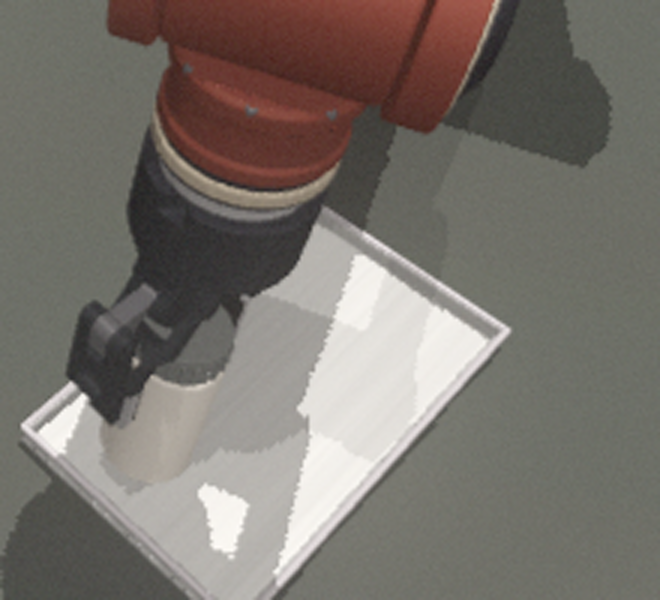

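Call:
step_arm([
  [0.85,-0.001,0.001,-0.004,0],
  [0.85,0,0,0,0],
  [0,0,0,0,0],
  [0,0,0,0,0],
  [0,0,0,0,0],
  [0,0,0,0,0],
])

```text
t: 68.25
tool_pos: [0.5542, 0.3148, 0.0645]
tool_rot: [-2.246, -2.183, 0.056]
contact_force: [-0.2, -0.1, 0.5]
opening: 0.0488
```

```bash
python3 -c "
from h import *
st2()"
```

```text
t 68.25 pos [0.5542 0.3148 0.0645] psi -1.66 open 0.0488 F [-0.2 -0.1  0.5] q6 0.43
[ 0.402  0.255  1.68  -0.005  1.243  0.432] tilt [-0.0321 -0.0185]
```

Call:
step_arm([
  [0,0,0,0.015,0],
  [0,0,0,0.025,0],
  [0,0,0,0.03,0],
  [0,0,0,0.03,0],
  [0,0,0,0.025,0],
  [0,0,0,0.015,0],
  [0,-0.002,-0.02,0,0],
  [0,-0.003,-0.035,0,0],
  [0,-0.004,-0.045,0,0],
  [0,-0.004,-0.045,0,0],
  [0,-0.003,-0.04,0,0],
  [0,-0.002,-0.028,0,0],
  [0,-0.001,-0.015,0,0],
  [0,0,-0.005,0,0],
  [0,0,0,0,0],
])

```text
t: 70.12
tool_pos: [0.525, 0.068, 0.2009]
tool_rot: [-2.242, -2.175, 0.081]
contact_force: [0.4, 0.2, -1.5]
opening: 0.0493
```

```bash
python3 -c "
from h import *
st2()"
```

```text
t 70.12 pos [0.525  0.068  0.2009] psi -1.77 open 0.0493 F [ 0.4  0.2 -1.5] q6 0.03
[ 1.000e-03 -1.210e-01  1.834e+00 -2.400e-02  1.478e+00  3.400e-02] tilt [-0.0493 -0.0238]
```

Call:
step_arm([
  [0,0.005,0.002,0,0.2],
  [0,0.001,0.001,-0.02,0],
  [0,0,0,-0.028,0],
  [0,0,0,-0.028,0],
  [0,0,0,-0.02,0],
  [0,0,0,-0.008,0],
  [0,0,0,0,0],
])

```text
t: 71.0
tool_pos: [0.5295, 0.0758, 0.0877]
tool_rot: [-2.227, -2.184, 0.085]
contact_force: [-0.8, -1.1, -2.4]
opening: 0.0491
```

```bash
python3 -c "
from h import *
st2()"
```

```text
t 71.0 pos [0.5295 0.0758 0.0877] psi -1.16 open 0.0491 F [-0.8 -1.1 -2.4] q6 0.04
[ 0.015  0.011  1.907 -0.023  1.278  0.042] tilt [-0.0538 -0.0231]
```

Call:
step_arm([
  [0,0.001,-0.001,-0.008,0],
  [0,0,0,0,0],
  [0,0,0,-0.006,0],
  [0,0,0,0,0],
  [0,0,0,-0.003,0],
  [0,0,0,0,0],
])

```text
t: 71.75
tool_pos: [0.5327, 0.0749, 0.0723]
tool_rot: [-2.23, -2.187, 0.079]
contact_force: [-0.2, -0.5, -3.6]
opening: 0.0489
```

```bash
python3 -c "
from h import *
st2()"
```

```text
t 71.75 pos [0.5327 0.0749 0.0723] psi -1.15 open 0.0489 F [-0.2 -0.5 -3.6] q6 0.04
[ 0.013  0.035  1.911 -0.024  1.244  0.041] tilt [-0.0486 -0.0231]
```

Call:
step_arm([
  [0,-0.001,-0.001,-0.003,0],
  [0,0,0,0,0],
  [0,0,0,-0.002,0],
  [0,0,0,0,0],
])

```text
t: 72.25
tool_pos: [0.5316, 0.0738, 0.0671]
tool_rot: [-2.23, -2.187, 0.079]
contact_force: [0.6, -0.1, -2.6]
opening: 0.0488
```

```bash
python3 -c "
from h import *
st2()"
```

```text
t 72.25 pos [0.5316 0.0738 0.0671] psi -1.15 open 0.0488 F [ 0.6 -0.1 -2.6] q6 0.04
[ 0.011  0.039  1.917 -0.024  1.234  0.039] tilt [-0.0484 -0.0231]
```

Call:
step_arm([
  [0,0,0,-0.002,0],
  [0,0,0,0,0],
])

```text
t: 72.5
tool_pos: [0.5323, 0.0738, 0.0659]
tool_rot: [-2.23, -2.187, 0.078]
contact_force: [-0.1, 0.1, -1.7]
opening: 0.0491
```

```bash
python3 -c "
from h import *
st2()"
```

```text
t 72.5 pos [0.5323 0.0738 0.0659] psi -1.15 open 0.0491 F [-0.1  0.1 -1.7] q6 0.04
[ 0.011  0.042  1.917 -0.024  1.231  0.039] tilt [-0.0472 -0.0231]
```

Call:
step_arm([
  [0,0,0,-0.002,0],
  [0,0,0,-0.001,0],
])

```text
t: 72.75
tool_pos: [0.5326, 0.0738, 0.0658]
tool_rot: [-2.23, -2.187, 0.08]
contact_force: [-2.8, -0.1, 3.7]
opening: 0.0488
```

```bash
python3 -c "
from h import *
st2()"
```

```text
t 72.75 pos [0.5326 0.0738 0.0658] psi -1.14 open 0.0488 F [-2.8 -0.1  3.7] q6 0.04
[ 0.011  0.043  1.915 -0.024  1.232  0.039] tilt [-0.0485 -0.0234]
```

Contact. Release, rise and clear.

Call:
step_arm([
  [0.56,0,0,0,0],
  [0.62,0,0,0,0],
  [0.7,0,0,0,0],
  [0.85,0,0,0,0],
  [0.85,0,0,0,0],
  [0.85,0,0,0,0],
])

```text
t: 73.5
tool_pos: [0.5334, 0.0738, 0.0657]
tool_rot: [-2.231, -2.188, 0.077]
contact_force: [-0.2, -0.6, 0.4]
opening: 0.0723
```

```bash
python3 -c "
from h import *
st2()
p=shot('scene','s24')
a=cv2.imread('pics/s24.png');cv2.imwrite('pics/s24c.png',cv2.resize(a[110:310,190:390],None,fx=3,fy=3,interpolation=cv2.INTER_CUBIC))"
```

```text
t 73.5 pos [0.5334 0.0738 0.0657] psi -1.14 open 0.0723 F [-0.2 -0.6  0.4] q6 0.04
[ 0.011  0.044  1.915 -0.024  1.23   0.039] tilt [-0.0463 -0.0234]
```

View pics/s24c.png

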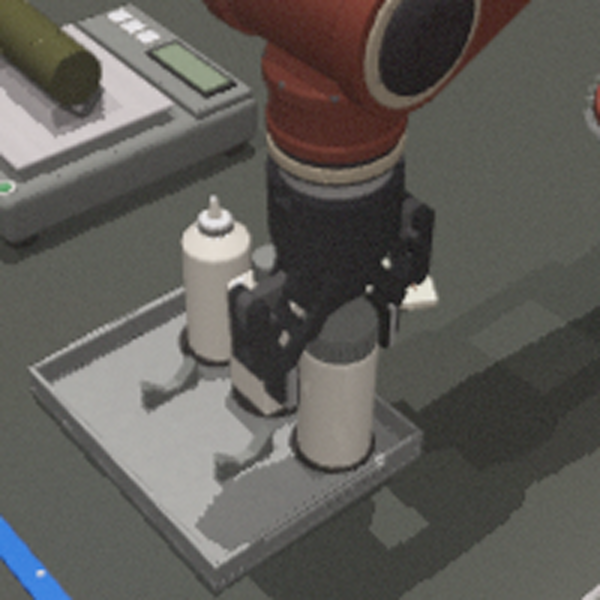

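Call:
step_arm([
  [0.85,0,0,0.02,0],
  [0.85,0,0,0.03,0],
  [0.85,0,0,0.04,0],
  [0.85,0,0,0.04,0],
  [0.85,0,0,0.03,0],
  [0.85,-0.005,0.02,0,0],
  [0.85,-0.01,0.04,0,0],
  [0.85,-0.01,0.05,0,0],
  [0.85,-0.01,0.05,0,0],
  [0.85,-0.01,0.05,0,0],
  [0.85,-0.01,0.03,0,0],
  [0.85,0,0,0,0],
  [0.85,0,0,0,0],
])

```text
t: 75.18
tool_pos: [0.4693, 0.325, 0.2345]
tool_rot: [-2.229, -2.191, 0.078]
contact_force: [0.0, -0.2, 0.3]
opening: 0.0722
```

```bash
python3 - <<'E'
from h import *
import pickle
st2()
b=shot('top','t25');s=shot('scene','s25')
p0=pickle.load(open('top0.pkl','rb'));s0=pickle.load(open('scene0.pkl','rb'))
a=cv2.imread('pics/t25.png');z=cv2.imread('pics/top0.png')
cv2.imwrite('pics/t25c.png',np.hstack([cv2.resize(i[150:245,225:335],None,fx=3.6,fy=3.6,interpolation=cv2.INTER_CUBIC) for i in (z,a)]))
a=cv2.imread('pics/s25.png');z=cv2.imread('pics/scene0.png')
cv2.imwrite('pics/s25c.png',np.hstack([cv2.resize(i[160:310,190:340],None,fx=2.6,fy=2.6,interpolation=cv2.INTER_CUBIC) for i in (z,a)]))
for n,(x,y) in (('t',(b,p0)),('s',(s,s0))):
    for nm,t in [('jar',0),('square',0),('dropper',0),('core',0),('streak_plate',0),('protractor',0),('core_stub',0)]:
        r=ctrl.spot_in(x,nm);print(n,nm,[(np.round(k['bbox'],1).tolist(),round(k['p'],2)) for k in r[:1]])
E
```

```text
t 75.17 pos [0.4693 0.325  0.2345] psi -1.03 open 0.0722 F [ 0.  -0.2  0.3] q6 0.49
[ 4.760e-01 -4.300e-02  1.704e+00 -1.000e-03  1.532e+00  4.930e-01] tilt [-0.0459 -0.0242]
t jar [([239.5, 204.9, 261.6, 224.9], 0.91)]
t square [([271.7, 203.4, 288.5, 226.7], 0.8)]
t dropper [([294.4, 205.5, 316.1, 224.3], 0.6)]
t core [([397.3, 214.2, 457.9, 233.7], 0.74)]
t streak_plate [([275.3, 262.1, 302.0, 287.3], 0.77)]
t protractor [([238.7, 114.4, 288.0, 135.9], 0.88)]
t core_stub [([350.3, 130.4, 372.8, 151.6], 0.64)]
s jar [([290.2, 209.4, 315.4, 265.6], 0.66)]
s square [([269.6, 193.3, 294.3, 246.3], 0.79)]
s dropper [([247.6, 175.3, 275.2, 231.8], 0.85)]
s core [([183.6, 108.8, 223.4, 147.1], 0.69)]
s streak_plate [([308.0, 198.2, 334.1, 213.3], 0.86)]
s protractor [([170.0, 277.4, 221.9, 332.0], 0.56)]
s core_stub [([141.5, 208.8, 164.8, 234.1], 0.97)]
```

View pics/t25c.png

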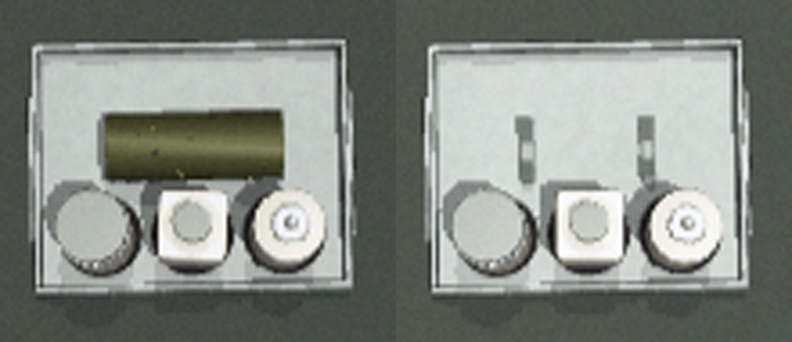

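View pics/s25c.png

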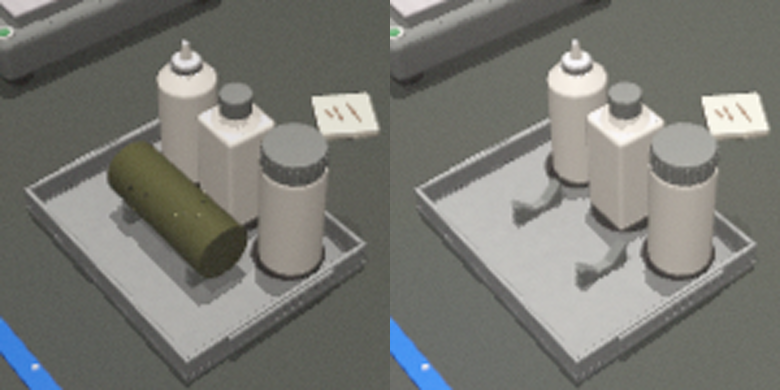

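View pics/t25.png

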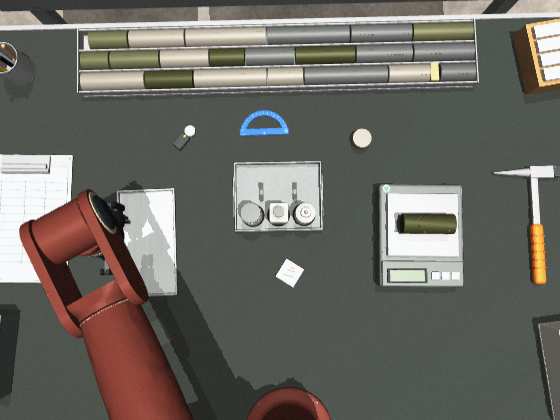

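```bash
python3 -c "
from h import *
print(ctrl.finish_job())"
```

```text
the job is handed in; nothing more can be done
None
```

I stood the jar, the square bottle and the dropper upright in the pan and laid the basalt check piece in the balance's cradle. Then I put each bottle back on the pad it came from and handed the job in at about 75 s. `finish_job` gives no verdict, so whether it passed is unconfirmed.

**Last checks:**
- **Bottles:** in before-and-after pictures from both cameras, all three stand upright and sit within about 1 pixel (2–3 mm) of where they started.
- **Check piece:** the top camera puts its centre at about (0.492, −0.338) m, within about 2 mm of my estimate of the cradle centre and in line with it. It lies in the V.
- **Objects to leave alone:** the streak plate, protractor and core stub look unmoved.
- **Gripper:** it is open and clear of everything, reading about 0 N.

**What did not agree:**
- The tool drifted to a tilt of up to about 0.05 rad while carrying, which the moves cannot correct. The bottles still stood square after release.
- The wrist force showed little change when the square bottle, and the dropper in the caddy, touched down. I judged those landings by the tool height no longer dropping.
- The first check-piece grip closed slightly narrower than its diameter. I re-gripped it lower and then at a middle height, and it lifted without slipping.

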